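# Lock a fan wheel still in the balancing stand, then flick it free

### The job

Take the drying oven's clean fan wheel off the sloped drip rack and lower it gently into the balancing stand, its disc between the clamp's open jaws and its axle resting at the bottom of both open slots. Then steady it: push the locking clamp's handle over centre until the clamp stays locked by itself on the disc, and take your hand away. Finally flick the red release lever so that the clamp springs open and leaves the wheel free, still seated in both slots; do not pull the clamp open by its handle, and leave the bottle, beaker and wrench where they are.

Things in the scene. Friction and masses are not known exactly. Their poses are not given: they have to be found in the camera images.
- wheel: Fan wheel, free, 0.34-0.56 kg. Origin at its centre, x along its axle (10 mm thick, 150 mm long, collars 18 mm thick at 36-44 mm either side). Bare disc at x=0: 140 mm diameter, 5 mm thick. Blue bladed drums either side, 104 mm diameter: the wheel is 36 mm thick (x -18..18) out to radius 52 mm. Both halves alike: may go in either way round. Starts leaning 32 deg on the rack, x axis up by 32 deg.
- rim_grip (a point): point of the wheel on its z axis, 45 mm from the axle, mid-thickness; a good place to grip across the 36 mm with the fingers pointing along -z of the wheel to the axle. Axes as the wheel's. At the start it is the top of the leaning wheel, which leans (32 deg from vertical) towards the rack's -x side, roughly towards the robot.
- axle_end_a (a point): centre of the axle's end face at the wheel's x = +75 mm
- axle_end_b (a point): centre of the axle's end face at the wheel's x = -75 mm
- rack: Fixed drip rack, foot 150 x 130 mm, origin under the foot, z up. The wheel's centre starts 105 mm above the origin. Two sloping rails (y = -36 and +36 mm) under the wheel's lower face end 18 mm up-slope of the axle, so the upper part of the wheel is free on both faces; two pegs parallel to the axle hold the rim's lower edge. Lift the wheel straight up to clear all.
- stand: Fixed balancing stand, base plate x -85..85, y -225..60 mm, 10 mm thick; origin on the table under the axle's place, z up. The seated axle lies along x at y=0, z=95 mm (6 mm end play). Uprights at x = -55 and +55 mm, 10 mm thick, 50 mm wide, 114 mm tall. A steel locking clamp (C-clamp pliers) lies level on its -y side, mid-plane z=95 mm, 16-18 mm tall, jaws at y=-62 mm, handles to y=-252 mm.
- seat_a (a point): middle of the slot floor (z = 90 mm, 5 mm under the seated axle's centre) in the upright at the stand's x = +55 mm. The slot is open at the top, 13 mm wide in y, from 103 mm up it flares to a 30 mm mouth at 114 mm.
- seat_b (a point): the same in the upright at the stand's x = -55 mm
- fixed_pad (a point): centre of the fixed jaw's rubber pad face (13 mm diameter), facing the stand's -x, at (7.5, -62, 95) mm in the stand; the open moving pad is about 18 mm from it, at x = -11 mm. The wheel's disc comes down between the pads: while lowering keep the wheel's centre within 4 mm of x = 0. The fixed handle runs back from here along x = 8 mm, with an adjusting screw ending at y = -242 mm.
- handle_push (a point): point on the outer (stand's -x) face of the clamp's moving handle at its blue grip, 18 mm tall, 20 mm from the handle's end. Push towards the stand's +x to close: from (-80,-217,95) mm in the stand when open to (-31,-232,95) locked, turning by 0.53 rad on an arc about (-17,-129). Takes 5-10 N; once past centre it stays shut by itself.
- clamp_toggle (a joint): clamp's toggle link, rad: 0 = sprung fully open, 0.35 = dead centre, 0.41 = locked against its stop. Short of dead centre it springs open again.
- release_lever (a joint): red release lever in the moving handle, rad: 0 at rest (light return spring), at most 0.35; grows as its tab is pushed away from the fixed handle. With the clamp locked it breaks the lock at about 0.15; the handle then springs open by itself.
- release_tab (a point): middle of the lever's red upright tab, past the ends of both handles: 28 mm long in y, 26 mm tall (z 88-114 mm), 5 mm thick in x. At (-17,-273,101) mm in the stand when locked, (-89,-260,101) open. To release, push its +x face towards the stand's -x by 20 to 30 mm, 3-5 N; nothing stands on its +x side.
- jaw_pad: round rubber pad on the moving jaw, 13 mm diameter, spring-backed; presses on the disc with about 30 N when the clamp is locked
- amber_bottle: amber glass bottle with a black cap, 64 mm diameter, 130 mm tall, bystander; origin under it
- beaker: clear beaker, 72 mm diameter, 90 mm tall, bystander; origin under it
- wrench: steel wrench, 160 mm long, lying flat, bystander
Things that resemble listed ones, but are neither listed nor needed, are in the scene too. What is shaped like the wheel but green or orange is not meant.

How it is judged:
By the outcome, as a careful person would: the job done as asked, in the order asked, and still so for the second after the job is handed in, with the robot touching nothing.
It also fails if it takes over 64 s, if anything falls off the work surface, if the arm or the gripper's body presses on something with over 40 N, if the wrist force passes 120 N, or if a joint passes its speed limit or range.

### The arm

A 7-joint arm with a two-finger parallel gripper is mounted at the origin on the work surface. World frame = base frame: x ahead of the robot, y to its left, z up, the work surface at z = 0. Lengths are in m, angles in degrees, forces in N, time in s.
With the tool pointing down it reaches from about 0.425 to 0.875 m from the base axis. Payload 4.7 kg.
Tool frame: the origin (TCP) lies at the very end of the fingers, on their centre line; the grasp point (between the pads) lies 19 mm behind it; z points along the fingers, y is the direction in which the jaws open and shut (so a half turn about z gives the same grasp; the last joint's range is limited). The gripper opens to 87 mm and grips with 3 to 60 N. Pads are 19 mm wide; open, the fingers measure 117 mm over their backs; the gripper's body (75 mm by 190 mm) begins 51 mm behind the grasp point.
Start: joints at [-74.536, 18.392, -4.016, 83.108, 1.295, 78.541, -3.26], TCP at [0.164, 0.629, 0.223] pointing down, gripper open.
Joint ranges: [-163.93, 163.93], [-17.29, 119.83], [-79.2, 71.16], [3.27, 140.29], [-89.18, 269.18], [5.43, 117.66], [-154.24, 154.24]. Speed limits (degrees/s): [147.25, 147.25, 180, 180, 180, 180, 180].

### API

Orientations are given as [roll, pitch, yaw] about the fixed x, y, z axes, in that order (R = Rz(yaw) Ry(pitch) Rx(roll)).
In Python, from cell import sensors, imaging, ticket gives the robot as it stands.
- The arm moves only by the tool carry_out, never from a script. Its argument "plan" is a list of rows, each an object of numbers: "fingers": the closure, from -1 (fully open) to 1 (shut); "dx", "dy", "dz": the shift along the tool's x, y, z normalised to -1 to 1, where 1 is 0.03 m; "rx", "ry", "rz": the turn, a rotation vector about the tool's x, y, z normalised to -1 to 1, where 1 is 10 degrees. A call has 1 to 12 rows; each row shifts and turns the commanded pose from where the row before left it, along the tool's axes as they then stand; what a row does not reach is not made up. A row lasts 1/8 s, in which the tool goes at most 62.5 mm and 10.7 degrees, less where a joint would pass 70% of its speed; a pose out of reach is approached as far as the arm can. A call with a number of a shift or a turn outside -1 to 1 is refused whole. A call with a gripper value outside its range is refused whole. The fingers move at their own pace and stop on an object; "force" is the grip in N (left out, the last holds). Time passes only in rows, so rows that do not move let the fingers close. It gives the time, the measured TCP pose, the force and the opening at its end, in the units of the state.
- sensors.get_obs(): the state, without advancing time (a new reading comes with each control period).
- imaging.read_camera(name): name is "scene" or "top" or "wrist"; returns a dict with "color" (480x640x3 uint8, red, green, blue), "mtx" (3x3 intrinsics, pixels), "dist_coeffs" ([k1, k2, p1, p2, k3] as OpenCV has them; the pictures are not rectified), "extrinsics" (4x4, takes a point from world to camera coordinates); the wrist camera has in their place "tool_from_camera" (4x4, takes a point from camera to tool coordinates, whose origin is the TCP and whose axes are the flange's). Camera axes: x right, y down, z forward; pixel columns grow to the right and rows downward; lengths in m; the calibration is good to about 2 mm. A picture is of the moment at which its call begins: read the wrist's pose just before it. There is no depth.
- ticket.sign_off(): hands the job in, once; it reports no verdict.
The state is a dict: "time_s": time; "qpos": joint angles; "joint_velocities": joint speeds; "effort": joint torques, N m; "tool_pos": TCP position; "tool_rot": TCP orientation; "force": force on the tool from outside, world axes, zero at the start; "wrist_torque": the same for the moment, N m; "grip_width": finger opening in m.
Only numpy, scipy, OpenCV 4.12 (cv2) and the standard library are available. Lean on these libraries where they do the work, as an engineer would, in place of code of your own. Each camera call takes 0.05 s, during which the arm holds its last target.

## Working session

There is one attempt and no reset: what is moved stays moved. The work goes in short steps, Python scripts to look and compute and a tool call to move; the robot and the scene stay as the last step left them, time stands still between calls to the robot, and variables do not carry over. Pictures are saved under pics/ and viewed, and the job is handed in when it is done.

Besides the shell and the picture viewer there is one more tool, called after "Emit:" as a command line: name --argument value ..., lists and objects as JSON in quotes. carry_out: Moves the arm, as the interface text tells. Scaled input: -1 to 1 covers 0.03 m each way for a shift and 10 degrees each way for a turn. Its arguments: {"type":"object","properties":{"plan":{"type":"array"},"force":{"type":"number"}},"required":["plan"]}

```bash
ls; mkdir -p pics; cat > h.py <<'E'
import numpy as np, cv2
from scipy.spatial.transform import Rotation as Ro
from cell import sensors, imaging, ticket
def shot(cam,name):
    o=sensors.get_obs(); d=imaging.read_camera(cam)
    cv2.imwrite(f'pics/{name}.png',d['color'][:,:,::-1]); 
    if cam=='wrist':
        T=np.eye(4);T[:3,:3]=Ro.from_euler('xyz',o['tool_rot'],degrees=True).as_matrix();T[:3,3]=o['tool_pos']
        d['extrinsics']=np.linalg.inv(T@d['tool_from_camera'])
    np.savez(f'pics/{name}.npz',color=d['color'],K=d['mtx'],D=d['dist_coeffs'],E=d['extrinsics'])
    return d
def load(name): return dict(np.load(f'pics/{name}.npz'))
def ray(d,uv):
    p=cv2.undistortPoints(np.array([[uv]],float),np.array(d['K']),np.array(d['D']))[0,0]
    E=d['E'];R=E[:3,:3];c=-R.T@E[:3,3];v=R.T@np.array([p[0],p[1],1]);return c,v/np.linalg.norm(v)
def onz(d,uv,z):
    c,v=ray(d,uv);return c+v*(z-c[2])/v[2]
def tri(*dus):
    A=0;b=0
    for d,uv in dus:
        c,v=ray(d,uv);P=np.eye(3)-np.outer(v,v);A=A+P;b=b+P@c
    x=np.linalg.solve(A,b)
    return x,[np.linalg.norm((np.eye(3)-np.outer(ray(d,uv)[1],ray(d,uv)[1]))@(x-ray(d,uv)[0])) for d,uv in dus]
def proj(d,P):
    E=d['E'];r,_=cv2.Rodrigues(E[:3,:3]);return cv2.projectPoints(np.array(P,float).reshape(-1,1,3),r,E[:3,3],d['K'],d['D'])[0][:,0]
E
python3 - <<'E'
from h import *
print(sensors.get_obs())
for c in('scene','top','wrist'):
    d=shot(c,c+'0'); print(c,load(c+'0')['E'].round(3).tolist(),d['mtx'])
E
```

```text
pics
{'time_s': 0.0, 'qpos': array([-74.53612717,  18.43741593,  -4.01651476,  83.17242964,
         1.29470998,  78.54024846,  -3.25884398]), 'joint_velocities': array([-0.08448788,  0.09414592, -0.05447615,  0.0549796 , -0.07871006,
        0.0158291 , -0.09076204]), 'effort': array([-5.16359778e-04, -4.91289783e+01, -4.03998401e-01, -3.12528992e+01,
       -6.39036717e-02,  4.38574667e-02,  1.94277945e-04]), 'tool_pos': array([0.16436223, 0.62832785, 0.22150193]), 'tool_rot': array([-1.79895133e+02,  5.02977154e-03,  1.65347858e+02]), 'force': array([0.00922195, 0.37884891, 0.45628515]), 'wrist_torque': array([-0.01786198,  0.00267377,  0.04148132]), 'grip_width': 0.08707100093535682}
scene [[0.565, 0.825, 0.006, -0.319], [0.433, -0.29, -0.853, -0.117], [-0.702, 0.485, -0.521, 1.773], [0.0, 0.0, 0.0, 1.0]] [[539.69554818   0.         314.71863064]
 [  0.         539.69554818 244.34894193]
 [  0.           0.           1.        ]]
top [[-0.024, -1.0, -0.005, 0.068], [-0.998, 0.024, -0.066, 0.518], [0.066, 0.003, -0.998, 1.385], [0.0, 0.0, 0.0, 1.0]] [[564.10092024   0.         320.54354857]
 [  0.         564.10092024 235.49763173]
 [  0.           0.           1.        ]]
wrist [[0.252, 0.968, -0.001, -0.648], [0.934, -0.242, 0.264, -0.032], [0.255, -0.068, -0.965, 0.389], [0.0, 0.0, 0.0, 1.0]] [[354.78366208   0.         311.04902039]
 [  0.         354.78366208 236.84288934]
 [  0.           0.           1.        ]]
```

View pics/scene0.png

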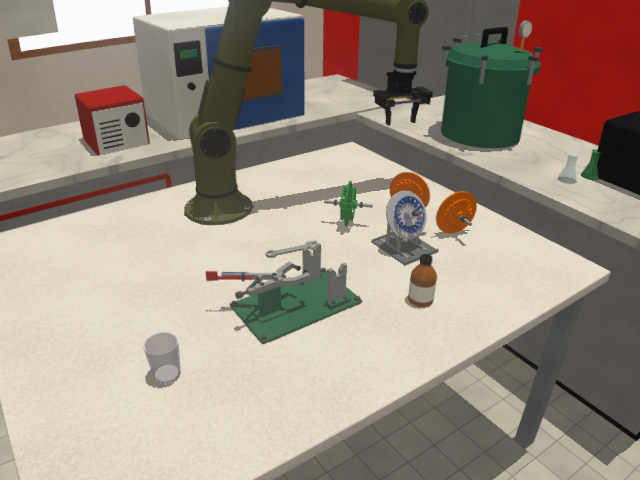

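View pics/top0.png

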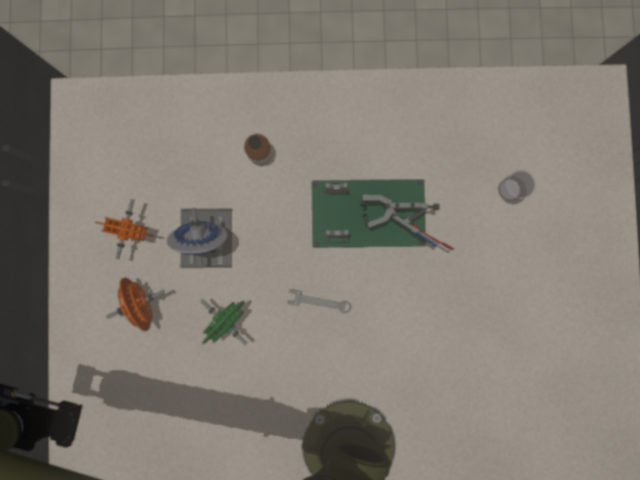

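View pics/wrist0.png

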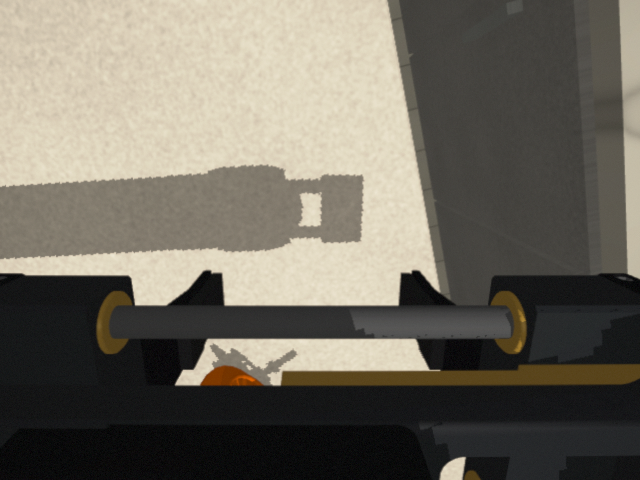

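The scene view shows the blue wheel on its rack around (408,220), the stand with its clamp around (295,290) and the bottle at (422,283). The top view shows the wheel at (198,237), the stand plate spanning (312–425, 180–247) and the wrench at (320,300). I'll measure with enlarged crops.

```bash
python3 - <<'E'
from h import *
t=load('top0')['color'][:,:,::-1]; s=load('scene0')['color'][:,:,::-1]
def crop(i,x,y,w,h,n):
    c=cv2.resize(i[y:y+h,x:x+w],(800,int(800*h/w)),interpolation=cv2.INTER_CUBIC);cv2.imwrite(f'pics/{n}.png',c)
crop(t,300,160,160,110,'ct_stand');crop(t,150,180,120,90,'ct_wheel');crop(s,195,230,180,115,'cs_stand');crop(s,360,180,100,75,'cs_wheel')
d=load('top0');hsv=cv2.cvtColor(d['color'],cv2.COLOR_RGB2HSV)
m=((hsv[...,0]>60)&(hsv[...,0]<90)&(hsv[...,1]>80)).astype(np.uint8); m[:, :300]=0;m[:170]=0;m[260:]=0
c=max(cv2.findContours(m,0,2)[0],key=cv2.contourArea);r=cv2.minAreaRect(c);b=cv2.boxPoints(r)
print(r);P=np.array([onz(d,p,.01) for p in b]);print(P.round(4));print(np.linalg.norm(np.diff(P,axis=0),axis=1))
m=((hsv[...,1]<40)&(hsv[...,2]<125)).astype(np.uint8)*255
cv2.imwrite('pics/m.png',m)
for p in [(181,209),(232,209),(232,268),(181,268)]: print(onz(d,p,.008).round(4))
E
```

```text
Traceback (most recent call last):
ValueError: max() iterable argument is empty
```

View pics/ct_stand.png

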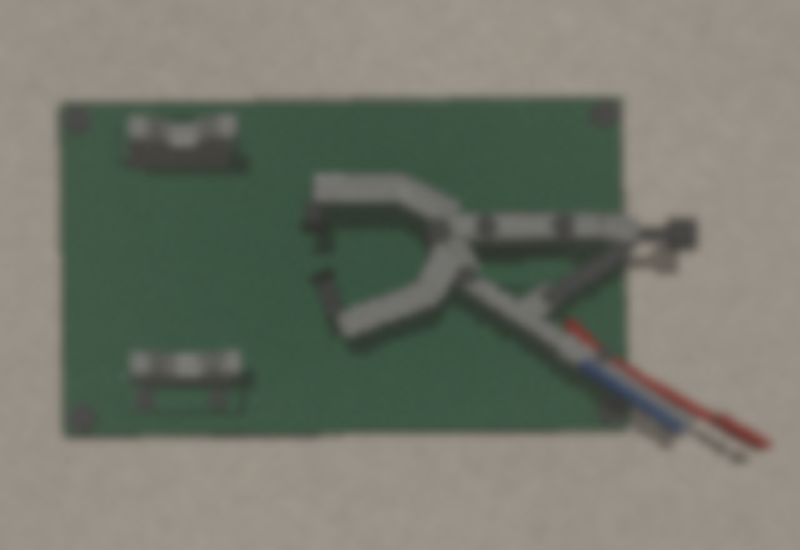

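View pics/ct_wheel.png

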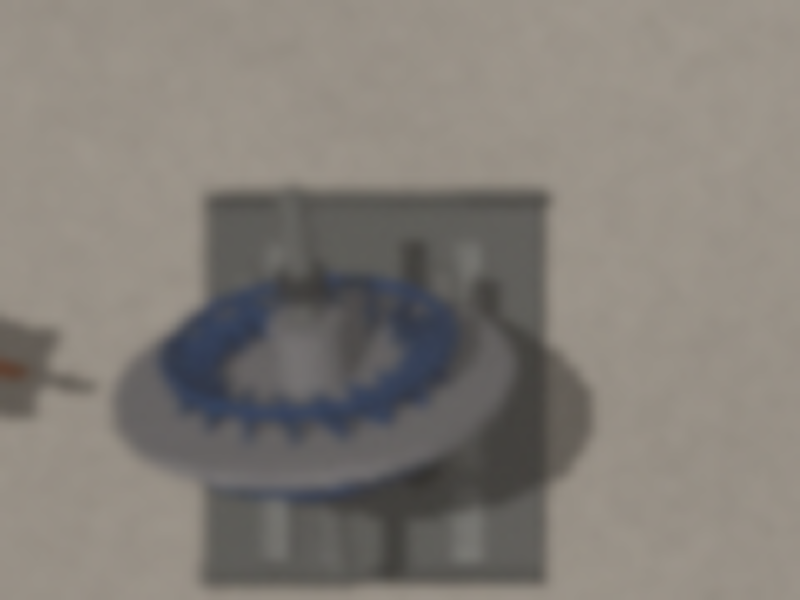

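View pics/cs_stand.png

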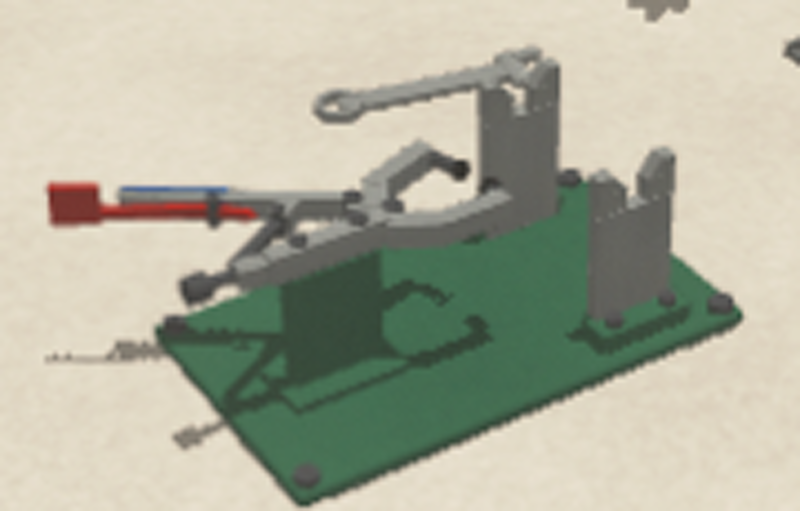

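View pics/cs_wheel.png

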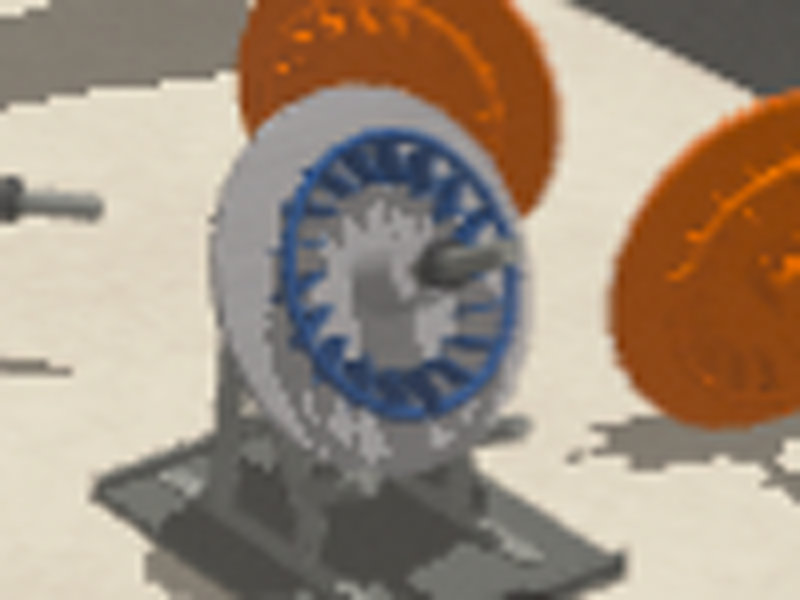

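```bash
python3 - <<'E'
from h import *
d=load('top0');s=load('scene0')
for e in (d,s): print('cam',-(e['E'][:3,:3].T@e['E'][:3,3]))
hsv=cv2.cvtColor(d['color'],cv2.COLOR_RGB2HSV).astype(int);c=d['color'].astype(int)
print(c[235,320],c[200,180],hsv[235,320],c[262,188],c[262,240])
m=((c[...,1]-c[...,0])>15).astype(np.uint8); m[:, :290]=0;m[:170]=0;m[260:]=0;m[:,440:]=0
# edge lines by fits
def linefit(pts):
    vx,vy,x,y=cv2.fitLine(np.array(pts,np.float32),cv2.DIST_HUBER,0,.01,.01).ravel();return np.array([vx,vy,x,y])
def inter(a,b):
    t=np.linalg.solve(np.array([[a[0],-b[0]],[a[1],-b[1]]]),b[2:]-a[2:]);return a[2:]+t[0]*a[:2]
def sub(prof,thr,rev=False):
    idx=np.arange(len(prof)-1)
    if rev: idx=idx[::-1]
    for i in idx:
        a,b=prof[i]-thr,prof[i+1]-thr
        if a*b<0: return i+a/(a-b)
def quad(g,thr,x0,x1,y0,y1,xs,ys):
    L=linefit([(x0+sub(g[y,x0:x1],thr),y) for y in ys]);R=linefit([(x0+sub(g[y,x0:x1],thr,True),y) for y in ys])
    T=linefit([(x,y0+sub(g[y0:y1,x],thr)) for x in xs]);B=linefit([(x,y0+sub(g[y0:y1,x],thr,True)) for x in xs])
    return [inter(L,T),inter(R,T),inter(R,B),inter(L,B)]
g=cv2.GaussianBlur(c[...,0].astype(np.float32),(3,3),0)
q=quad(g,110,300,445,165,262,[x for x in range(320,412)],[y for y in range(190,240) if y<200 or 228>y>222])
P=np.array([onz(d,p,.01) for p in q]);print('stand px',np.round(q,1).tolist());print(P.round(4));
print([np.linalg.norm(P[i]-P[i-1]).round(4) for i in range(4)])
e1=(P[0]-P[1]+P[3]-P[2])[:2];print('y dir',np.degrees(np.arctan2(-e1[0],e1[1])));e2=(P[0]-P[3]+P[1]-P[2])[:2];print('xdir',np.degrees(np.arctan2(e2[1],e2[0])))
print('centre',P.mean(0))
E
```

```text
cam [0.42753653 0.05126539 1.41667408]
cam [ 1.47660561 -0.63093308  0.82615504]
[65 88 70] [156 149 139] [67 67 88] [97 96 92] [152 145 135]
stand px [[311.29998779296875, 180.0], [423.70001220703125, 178.6999969482422], [425.6000061035156, 245.89999389648438], [312.1000061035156, 247.39999389648438]]
[[ 0.6606  0.0759  0.01  ]
 [ 0.657  -0.2072  0.01  ]
 [ 0.4877 -0.2056  0.01  ]
 [ 0.4909  0.0777  0.01  ]]
[np.float64(0.1697), np.float64(0.283), np.float64(0.1693), np.float64(0.2833)]
y dir -0.6885601823418268
xdir -0.569644486783909
centre [ 0.57409075 -0.06480185  0.01      ]
```

```bash
python3 - <<'E'
from h import *
d=load('top0');s=load('scene0')
print(imaging.read_camera('wrist')['tool_from_camera'].round(4).tolist())
k=150/1000
T=lambda x,y:(150+x*.15-.4,180+y*.15-.4); S=lambda x,y:(360+x*.125-.4,180+y*.125-.4)
SS=lambda x,y:(195+x*.225-.4,230+y*.225-.4); TT=lambda x,y:(300+x*.2-.4,160+y*.2-.4)
print('axle a',tri((d,T(290,193)),(s,S(512,243))))
q=[T(207,197),T(545,195),T(545,580),T(203,580)]
P=np.array([onz(d,p,.008) for p in q]);print(P.round(4),P.mean(0))
# blue front ring centre (top: x160-458)
for n,e,(x,y,w,h) in (('top',d,(160,200,90,70)),('scene',s,(380,185,60,60))):
    c=e['color'].astype(int);m=((c[...,2]-c[...,0])>25).astype(np.uint8);z=np.zeros_like(m);z[y:y+h,x:x+w]=m[y:y+h,x:x+w]
    pts=cv2.findNonZero(z);print(n,cv2.boundingRect(pts),cv2.minAreaRect(pts))
# red tab and upright tops
print('tab',tri((d,TT(745,433)),(s,SS(75,205))))
print('seatA',tri((d,TT(183,130)),(s,SS(632,200))))
E
```

```text
[[0.0013, -0.9646, -0.2638, 0.0726], [1.0, 0.0011, 0.0008, -0.0012], [-0.0005, -0.2638, 0.9646, -0.1617], [0.0, 0.0, 0.0, 1.0]]
axle a (array([0.58021617, 0.3440813 , 0.14882417]), [np.float64(0.0015617561700527972), np.float64(0.001561756170052861)])
[[0.5953 0.4068 0.008 ]
 [0.5928 0.2786 0.008 ]
 [0.4478 0.2806 0.008 ]
 [0.4508 0.4094 0.008 ]] [0.52169057 0.34384052 0.008     ]
top (176, 223, 41, 20) ((196.0, 232.5), (19.0, 40.0), 90.0)
scene (394, 196, 31, 37) ((409.0, 214.0), (36.0, 30.0), 90.0)
tab (array([ 0.48250581, -0.24092908,  0.10284012]), [np.float64(0.0017220123748528336), np.float64(0.0017220123748528588)])
seatA (array([0.63234781, 0.01629129, 0.09308065]), [np.float64(0.0005955187649246965), np.float64(0.0005955187649247248)])
```

Emit:
carry_out --plan '[{"dz":-0.4,"rz":0.94,"fingers":-1},{"dz":-0.4,"rz":0.94},{"dz":-0.4,"rz":0.94},{"dz":-0.4,"rz":0.94},{"dz":-0.4,"rz":0.94},{"dz":-0.4,"rz":0.94},{"dz":-0.4,"rz":0.94},{"dz":-0.4,"rz":0.94},{}]'

```text
validation failed for argument at $.pl...
```

Emit:
carry_out --plan '[{"dx":-0.9,"dy":0.8},{"dx":-0.9,"dy":0.8},{"dx":-0.9,"dy":0.8},{"dx":-0.9,"dy":0.8},{"dx":-0.9,"dy":0.8},{"dx":-0.9,"dy":0.8},{"dx":-0.9,"dy":0.8},{"dx":-0.9,"dy":0.8},{"dx":-0.9,"dy":0.8},{"dx":-0.9,"dy":0.8},{}]'

```text
validation failed for argument at $.pl...
```

Emit:
carry_out --plan '[{"dx":0,"dy":0,"dz":-0.4,"rx":0,"ry":0,"rz":0.94,"fingers":-1},{"dx":0,"dy":0,"dz":-0.4,"rx":0,"ry":0,"rz":0.94,"fingers":-1},{"dx":0,"dy":0,"dz":-0.4,"rx":0,"ry":0,"rz":0.94,"fingers":-1},{"dx":0,"dy":0,"dz":-0.4,"rx":0,"ry":0,"rz":0.94,"fingers":-1},{"dx":0,"dy":0,"dz":-0.4,"rx":0,"ry":0,"rz":0.94,"fingers":-1},{"dx":0,"dy":0,"dz":-0.4,"rx":0,"ry":0,"rz":0.94,"fingers":-1},{"dx":0,"dy":0,"dz":-0.4,"rx":0,"ry":0,"rz":0.94,"fingers":-1},{"dx":0,"dy":0,"dz":-0.4,"rx":0,"ry":0,"rz":0.94,"fingers":-1}]'

```text
time_s: 1.2
tool_pos: [0.1644, 0.6287, 0.3187]
tool_rot: [-180.0, 0.0, 89.8]
force: [0.3, 1.0, -0.4]
grip_width: 0.0869
```

Emit:
carry_out --plan '[{"dx":-0.9,"dy":0.8,"fingers":-1},{"dx":-0.9,"dy":0.8,"fingers":-1},{"dx":-0.9,"dy":0.8,"fingers":-1},{"dx":-0.9,"dy":0.8,"fingers":-1},{"dx":-0.9,"dy":0.8,"fingers":-1},{"dx":-0.9,"dy":0.8,"fingers":-1},{"dx":-0.9,"dy":0.8,"fingers":-1},{"dx":-0.9,"dy":0.8,"fingers":-1},{"dx":-0.9,"dy":0.8,"fingers":-1},{"dx":-0.9,"dy":0.8,"fingers":-1}]'

```text
validation failed for argument at $.pl...
```

All seven keys are evidently required in every row.

Emit:
carry_out --plan '[{"dx":-0.9,"dy":0.8,"dz":0,"rx":0,"ry":0,"rz":0,"fingers":-1},{"dx":-0.9,"dy":0.8,"dz":0,"rx":0,"ry":0,"rz":0,"fingers":-1},{"dx":-0.9,"dy":0.8,"dz":0,"rx":0,"ry":0,"rz":0,"fingers":-1},{"dx":-0.9,"dy":0.8,"dz":0,"rx":0,"ry":0,"rz":0,"fingers":-1},{"dx":-0.9,"dy":0.8,"dz":0,"rx":0,"ry":0,"rz":0,"fingers":-1},{"dx":-0.9,"dy":0.8,"dz":0,"rx":0,"ry":0,"rz":0,"fingers":-1},{"dx":-0.9,"dy":0.8,"dz":0,"rx":0,"ry":0,"rz":0,"fingers":-1},{"dx":-0.9,"dy":0.8,"dz":0,"rx":0,"ry":0,"rz":0,"fingers":-1},{"dx":-0.9,"dy":0.8,"dz":0,"rx":0,"ry":0,"rz":0,"fingers":-1},{"dx":-0.9,"dy":0.8,"dz":0,"rx":0,"ry":0,"rz":0,"fingers":-1}]'

```text
time_s: 2.45
tool_pos: [0.4058, 0.3584, 0.3185]
tool_rot: [-180.0, -0.0, 90.1]
force: [-0.5, 0.3, -0.3]
grip_width: 0.0871
```

Emit:
carry_out --plan '[{"dx":-0.15,"dy":0,"dz":0,"rx":-0.8,"ry":0,"rz":0,"fingers":-1},{"dx":-0.15,"dy":0,"dz":0,"rx":-0.8,"ry":0,"rz":0,"fingers":-1},{"dx":-0.15,"dy":0,"dz":0,"rx":-0.8,"ry":0,"rz":0,"fingers":-1},{"dx":0,"dy":0,"dz":0,"rx":-0.8,"ry":0,"rz":0,"fingers":-1},{"dx":0,"dy":0,"dz":0,"rx":0,"ry":0,"rz":0,"fingers":-1}]'

```text
time_s: 3.08
tool_pos: [0.4027, 0.3462, 0.3172]
tool_rot: [148.1, 0.1, 90.4]
force: [0.6, 0.7, 0.3]
grip_width: 0.0871
```

```bash
python3 - <<'E'
from h import *
o=sensors.get_obs();print(o['tool_pos'],o['tool_rot'],o['qpos'].round(1));shot('wrist','w1')
d=load('w1');c=np.array([.5166,.344,.105]);print(proj(d,[c,c+[.0636,0,.0397]]))
E
```

```text
[0.4026864  0.34618237 0.31716157] [1.48101430e+02 1.26097670e-01 9.04157939e+01] [-68.6 -13.3   4.9 111.6  31.6  69.2 -71.4]
[[298.32203709 206.56942802]
 [363.53408763 207.11541942]]
```

View pics/w1.png

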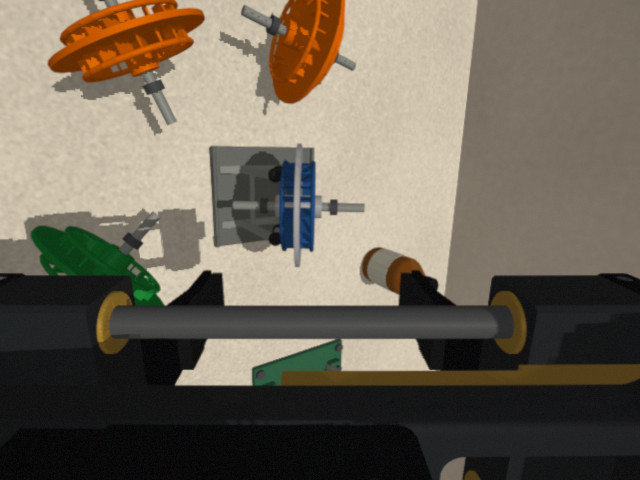

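```bash
cat >> h.py <<'E'
def toolR(o): return Ro.from_euler('xyz',o['tool_rot'],degrees=True).as_matrix()
def delta(target,Rt=None):
    o=sensors.get_obs();R=toolR(o);d=R.T@(np.array(target)-o['tool_pos']);print('rows-units',(d/.03).round(2),'mm',(d*1e3).round(1))
    if Rt is not None: print('rot units',(Ro.from_matrix(R.T@Rt).as_rotvec(degrees=True)/10).round(3))
E
python3 - <<'E'
from h import *
d=load('w1');c=d['color'].astype(int)
m=((c[...,2]-c[...,0])>50).astype(np.uint8);m[:140]=0;m[270:]=0;m[:,:260]=0;m[:,340:]=0
p=cv2.findNonZero(m);print(cv2.boundingRect(p),cv2.minAreaRect(p))
for y in list(range(147,160,3))+list(range(252,266,3)): print(y,c[y,285:312].sum(1))
R=Ro.from_euler('z',-1,degrees=True).as_matrix()@np.array([[0,np.cos(np.radians(32)),np.sin(np.radians(32))],[1,0,0],[0,np.sin(np.radians(32)),-np.cos(np.radians(32))]])
print(Ro.from_matrix(R).as_euler('xyz',degrees=True))
zw=-R[:,2];cc=np.array([.5166,.344,.105])
for r in (.026,.106): delta(cc+zw*r,R)
E
```

```text
(280, 162, 35, 88) ((296.9999694824219, 205.49996948242188), (86.99998474121094, 33.99999237060547), 90.0)
147 [399 395 398 399 416 425 432 442 449 447 439 407 356 345 345 343 363 407
 456 469 475 469 453 458 466 462 463]
150 [303 292 300 292 299 297 299 296 296 295 304 338 371 367 363 366 360 331
 301 293 292 292 297 295 259 216 223]
153 [296 297 299 296 298 293 299 296 294 298 311 354 386 396 390 380 364 338
 304 297 294 293 296 294 263 210 224]
156 [297 299 295 295 298 298 301 295 296 299 329 370 392 392 391 379 361 336
 307 299 295 294 295 289 262 213 229]
159 [272 279 297 295 296 297 296 297 297 305 351 404 411 415 408 387 358 341
 306 297 292 294 297 292 254 204 230]
252 [575 589 593 598 607 607 606 601 540 446 417 420 417 398 368 422 526 587
 594 595 591 590 597 598 589 539 512]
255 [598 603 609 612 607 608 599 585 534 444 401 399 402 383 375 444 545 592
 599 595 600 598 607 608 607 605 602]
258 [597 601 590 591 599 605 598 582 536 444 393 392 393 381 376 468 572 602
 609 605 600 596 599 604 603 607 608]
261 [595 602 602 597 601 598 592 586 555 470 371 363 367 371 387 490 577 584
 585 589 594 601 605 604 599 600 600]
264 [575 580 584 573 570 577 591 599 593 511 387 343 342 359 411 513 581 599
 597 592 592 589 589 592 606 612 611]
[148.   0.  89.]
rows-units [-0.06 -0.58  7.15] mm [ -1.9 -17.4 214.4]
rot units [-0.012 -0.062  0.108]
rows-units [-0.04 -0.59  4.48] mm [ -1.1 -17.6 134.4]
rot units [-0.012 -0.062  0.108]
```

Emit:
carry_out --plan '[{"dx":0,"dy":-0.2,"dz":0.9,"rx":0,"ry":-0.06,"rz":0.11,"fingers":-1},{"dx":0,"dy":-0.2,"dz":0.9,"rx":0,"ry":0,"rz":0,"fingers":-1},{"dx":0,"dy":-0.19,"dz":0.9,"rx":0,"ry":0,"rz":0,"fingers":-1},{"dx":0,"dy":0,"dz":0.9,"rx":0,"ry":0,"rz":0,"fingers":-1},{"dx":0,"dy":0,"dz":0.88,"rx":0,"ry":0,"rz":0,"fingers":-1},{"dx":0,"dy":0,"dz":0,"rx":0,"ry":0,"rz":0,"fingers":-1}]'

```text
time_s: 3.88
tool_pos: [0.4632, 0.343, 0.194]
tool_rot: [148.1, 0.1, 88.6]
force: [-1.1, 0.8, -1.0]
grip_width: 0.0873
```

```bash
python3 - <<'E'
from h import *
o=sensors.get_obs();print(o['tool_pos'],o['tool_rot'],o['qpos'].round(1));shot('wrist','w2')
d=load('w2');c=np.array([.5166,.344,.105]);print(proj(d,[c,c+[.0636,-.0011,.0397],c+[-.0371,0,.0594]]))
E
```

```text
[0.46315201 0.34304657 0.19395041] [1.48140882e+02 9.56960621e-02 8.85987063e+01] [-65.4  -4.    9.3 118.   34.8  53.  -75.6]
[[310.02765298 232.07484259]
 [406.90025686 231.71445955]
 [309.45909823 263.67629109]]
```

View pics/w2.png

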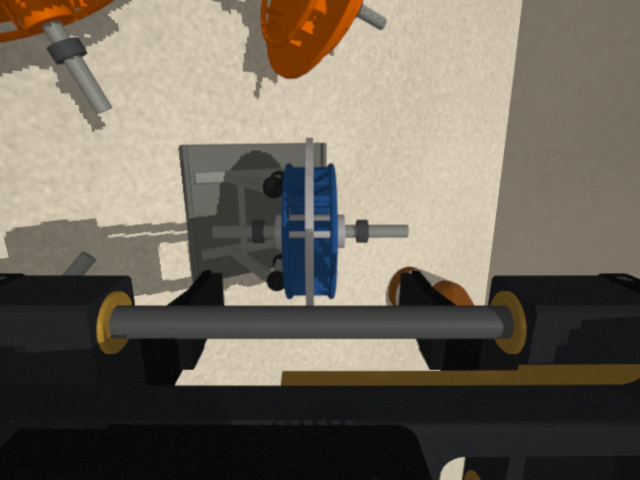

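The disc is edge-on at column 309, midway between the fingers (210 and 412). The axle end is at (408,231), as predicted, so I'll advance and grip.

```bash
python3 - <<'E'
from h import *
R=Ro.from_euler('xyz',[148,0,89],degrees=True).as_matrix();delta(np.array([.5166,.344,.105])-R[:,2]*.026,R)
E
```

```text
rows-units [ 0.03 -0.07  2.64] mm [ 0.9 -2.1 79.1]
rot units [-0.006  0.015 -0.027]
```

Emit:
carry_out --plan '[{"dx":0.03,"dy":-0.05,"dz":0.66,"rx":0,"ry":0,"rz":0,"fingers":-1},{"dx":0,"dy":0,"dz":0.66,"rx":0,"ry":0,"rz":0,"fingers":-1},{"dx":0,"dy":0,"dz":0.66,"rx":0,"ry":0,"rz":0,"fingers":-1},{"dx":0,"dy":0,"dz":0.66,"rx":0,"ry":0,"rz":0,"fingers":-1},{"dx":0,"dy":0,"dz":0,"rx":0,"ry":0,"rz":0,"fingers":-1}]' --force 25

```text
time_s: 4.55
tool_pos: [0.5027, 0.345, 0.1276]
tool_rot: [148.0, -0.0, 88.8]
force: [-0.3, -0.3, -0.2]
grip_width: 0.087
```

Emit:
carry_out --plan '[{"dx":0,"dy":0,"dz":0,"rx":0,"ry":0,"rz":0,"fingers":0},{"dx":0,"dy":0,"dz":0,"rx":0,"ry":0,"rz":0,"fingers":0.05},{"dx":0,"dy":0,"dz":0,"rx":0,"ry":0,"rz":0,"fingers":0.3},{"dx":0,"dy":0,"dz":0,"rx":0,"ry":0,"rz":0,"fingers":0.5},{"dx":0,"dy":0,"dz":0,"rx":0,"ry":0,"rz":0,"fingers":0.7},{"dx":0,"dy":0,"dz":0,"rx":0,"ry":0,"rz":0,"fingers":1}]' --force 25

```text
time_s: 5.3
tool_pos: [0.5029, 0.3454, 0.1279]
tool_rot: [147.9, -0.1, 88.9]
force: [0.4, 0.2, 0.4]
grip_width: 0.0358
```

Emit:
carry_out --plan '[{"dx":0,"dy":0.13,"dz":-0.21,"rx":0,"ry":0,"rz":0,"fingers":1},{"dx":0,"dy":0.26,"dz":-0.42,"rx":0,"ry":0,"rz":0,"fingers":1},{"dx":0,"dy":0.42,"dz":-0.68,"rx":0,"ry":0,"rz":0,"fingers":1},{"dx":0,"dy":0.42,"dz":-0.68,"rx":0,"ry":0,"rz":0,"fingers":1},{"dx":0,"dy":0.42,"dz":-0.68,"rx":0,"ry":0,"rz":0,"fingers":1},{"dx":0,"dy":0.42,"dz":-0.68,"rx":0,"ry":0,"rz":0,"fingers":1},{"dx":0,"dy":0.42,"dz":-0.68,"rx":0,"ry":0,"rz":0,"fingers":1},{"dx":0,"dy":0.42,"dz":-0.68,"rx":0,"ry":0,"rz":0,"fingers":1},{"dx":0,"dy":0,"dz":0,"rx":0,"ry":0,"rz":0,"fingers":1}]' --force 35

```text
time_s: 6.42
tool_pos: [0.5015, 0.3459, 0.2958]
tool_rot: [147.9, -0.3, 88.9]
force: [0.5, -0.1, -4.8]
grip_width: 0.0356
```

```bash
python3 - <<'E'
from h import *
o=sensors.get_obs();print(o['tool_pos'],o['tool_rot'],o['qpos'].round(1),o['grip_width']);shot('scene','s2')
E
```

```text
[0.50153842 0.34592437 0.29583444] [147.90790486  -0.28893358  88.89728141] [-63.8  -5.3  11.1 107.3  30.3  61.  -64.7] 0.03561878336543944
```

View pics/s2.png

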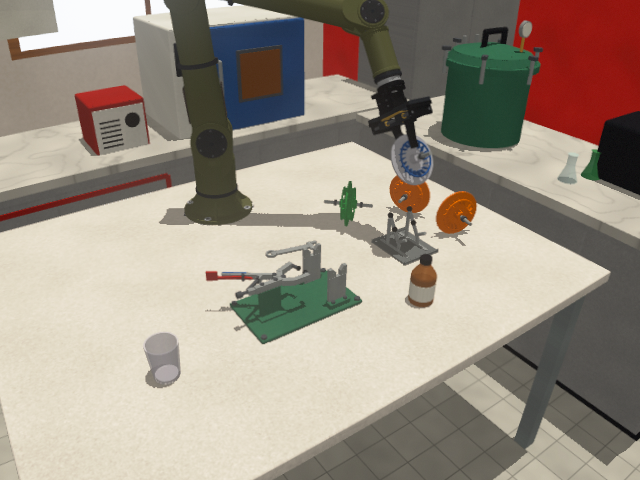

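The wheel is off the rack and hanging at (413,160), with the rack empty. Next I'll straighten it and carry it over the stand.

Emit:
carry_out --plan '[{"dx":-0.5,"dy":0,"dz":0,"rx":0.6,"ry":0,"rz":0,"fingers":1},{"dx":-0.9,"dy":0,"dz":0,"rx":0.7,"ry":0,"rz":0,"fingers":1},{"dx":-0.9,"dy":0,"dz":0,"rx":0.7,"ry":0,"rz":0,"fingers":1},{"dx":-0.9,"dy":0,"dz":0,"rx":0.7,"ry":0,"rz":0,"fingers":1},{"dx":-0.9,"dy":0.3,"dz":0,"rx":0.5,"ry":0,"rz":0,"fingers":1},{"dx":-0.9,"dy":0.3,"dz":0,"rx":0,"ry":0,"rz":0,"fingers":1},{"dx":-0.9,"dy":0.3,"dz":0,"rx":0,"ry":0,"rz":0,"fingers":1},{"dx":-0.9,"dy":0.3,"dz":0,"rx":0,"ry":0,"rz":0,"fingers":1},{"dx":-0.9,"dy":0.3,"dz":0,"rx":0,"ry":0,"rz":0,"fingers":1},{"dx":-0.9,"dy":0.3,"dz":0,"rx":0,"ry":0,"rz":0,"fingers":1},{"dx":-0.9,"dy":0.3,"dz":0,"rx":0,"ry":0,"rz":0,"fingers":1},{"dx":-0.5,"dy":0.3,"dz":0,"rx":0,"ry":0,"rz":0,"fingers":1}]'

```text
time_s: 7.98
tool_pos: [0.5671, 0.0413, 0.2923]
tool_rot: [-179.9, 0.1, 88.8]
force: [0.3, 0.3, -6.0]
grip_width: 0.0356
```

```bash
python3 - <<'E'
from h import *
o=sensors.get_obs();print(o['tool_pos'],o['tool_rot'],o['qpos'].round(1),o['grip_width'],o['force'])
delta([.575,.0177,.30],Ro.from_euler('xyz',[180,0,89.37],degrees=True).as_matrix())
E
```

```text
[0.56707262 0.04126083 0.29229606] [-1.79904201e+02  5.97358079e-02  8.87700845e+01] [-40.1   7.6  37.   89.9  -4.5  84.2  -4. ] 0.03563365415119859 [ 0.34918116  0.31005953 -5.96393896]
rows-units [-0.78  0.28 -0.26] mm [-23.4   8.4  -7.7]
rot units [-0.01   0.006 -0.06 ]
```

Emit:
carry_out --plan '[{"dx":-0.4,"dy":0.14,"dz":0.4,"rx":0,"ry":0,"rz":-0.06,"fingers":1},{"dx":-0.38,"dy":0.14,"dz":0.7,"rx":0,"ry":0,"rz":0,"fingers":1},{"dx":0,"dy":0,"dz":0.4,"rx":0,"ry":0,"rz":0,"fingers":1},{"dx":0,"dy":0,"dz":0,"rx":0,"ry":0,"rz":0,"fingers":1},{"dx":0,"dy":0,"dz":0,"rx":0,"ry":0,"rz":0,"fingers":1}]'

```text
time_s: 8.6
tool_pos: [0.5757, 0.0213, 0.2492]
tool_rot: [180.0, -0.1, 89.6]
force: [-0.1, 0.5, -5.3]
grip_width: 0.0358
```

```bash
python3 - <<'E'
from h import *
o=sensors.get_obs();print(o['tool_pos'],o['tool_rot'],o['qpos'].round(1),o['grip_width'],o['force'])
shot('scene','s3');shot('wrist','w3');shot('top','t3')
s=load('s3')['color'][:,:,::-1];cv2.imwrite('pics/cs3.png',cv2.resize(s[190:340,195:395],(800,600),interpolation=cv2.INTER_CUBIC))
t=load('t3')['color'][:,:,::-1];cv2.imwrite('pics/ct3.png',cv2.resize(t[160:270,300:460],(800,550),interpolation=cv2.INTER_CUBIC))
E
```

```text
[0.57569007 0.02132469 0.24916607] [ 1.79960730e+02 -9.32828667e-02  8.95698183e+01] [-38.    9.6  37.8  93.   -6.   79.4   0. ] 0.03575064756023215 [-0.13963518  0.49141082 -5.2973617 ]
```

View pics/w3.png

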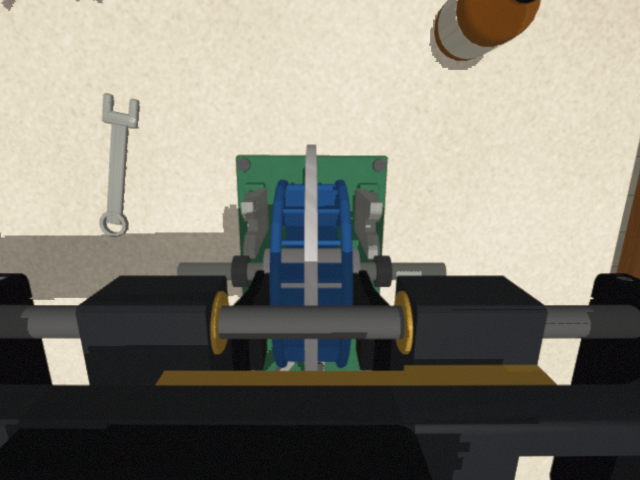

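View pics/cs3.png

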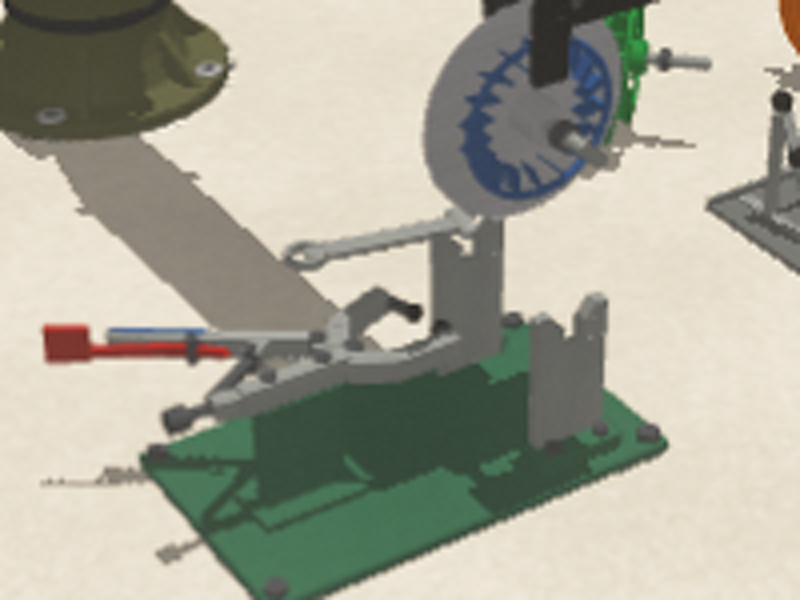

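View pics/ct3.png

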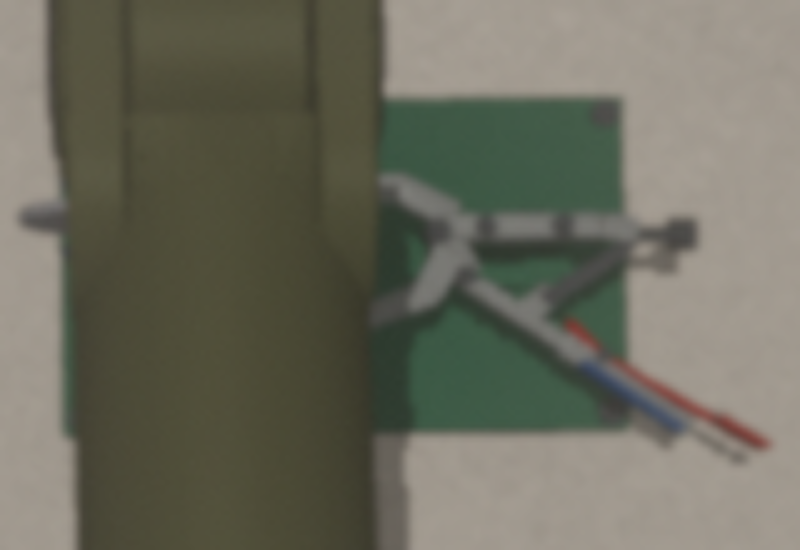

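```bash
python3 - <<'E'
from h import *
d=load('w3');i=d['color'][:,:,::-1];cv2.imwrite('pics/cw3.png',cv2.resize(i[140:300,170:450],(800,457),interpolation=cv2.INTER_CUBIC))
for n in ('plate',): 
  a,b=onz(d,(236.5,156),.01),onz(d,(388,156),.01);print(a,b,(a+b)/2,np.degrees(np.arctan2((b-a)[1],(b-a)[0])))
for z in (.219,.223,.227):
  a,b=onz(d,(179,269),z),onz(d,(445.5,269.5),z);print(z,a,b,np.linalg.norm(a-b),(a+b)/2)
E
```

```text
[0.49356338 0.07615347 0.01      ] [0.66094051 0.07508023 0.01      ] [0.57725195 0.07561685 0.01      ] -0.36738135750856354
0.219 [0.49914219 0.02107736 0.219     ] [0.65284998 0.01970743 0.219     ] 0.1537138949440774 [0.57599608 0.02039239 0.219     ]
0.223 [0.50072873 0.02255082 0.223     ] [0.65123929 0.02120938 0.223     ] 0.15051653674540402 [0.57598401 0.0218801  0.223     ]
0.227 [0.50231527 0.02402428 0.227     ] [0.6496286  0.02271134 0.227     ] 0.1473191785467308 [0.57597194 0.02336781 0.227     ]
```

View pics/cw3.png

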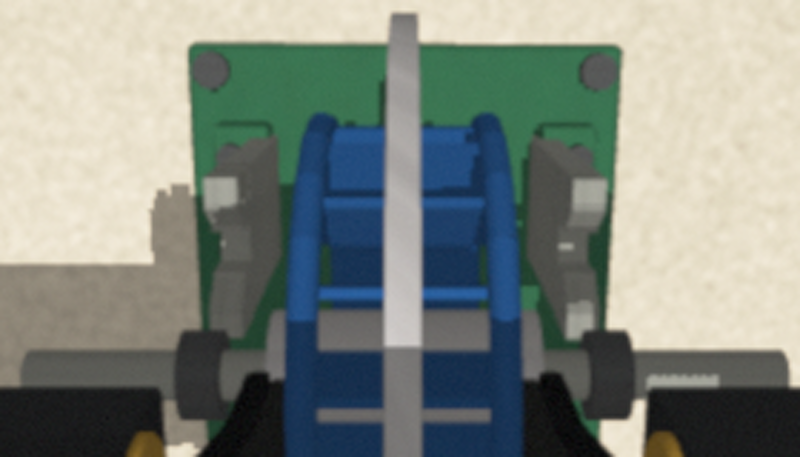

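```bash
python3 - <<'E'
from h import *
d=load('w3')
U=lambda x,y:(170+x*.35-.3,140+y*.35-.3)
for n,p in dict(RfarOut=(590,178),RfarIn=(590,203),RnearIn=(580,304),RnearOut=(580,337),Rl=(573,190),Rr=(607,190),Rl2=(566,320),Ll=(204,192),Lr=(237,192),Lfo=(221,177),Lfi=(221,205)).items():
  print(n,onz(d,U(*p),.114).round(4))
E
```

```text
RfarOut [0.6307 0.0415 0.114 ]
RfarIn [0.631  0.0339 0.114 ]
RnearIn [0.6292 0.0025 0.114 ]
RnearOut [ 0.6296 -0.0081  0.114 ]
Rl [0.6258 0.0379 0.114 ]
Rr [0.6359 0.0378 0.114 ]
Rl2 [ 0.6251 -0.0026  0.114 ]
Ll [0.5161 0.038  0.114 ]
Lr [0.5259 0.038  0.114 ]
Lfo [0.5214 0.0425 0.114 ]
Lfi [0.521  0.0341 0.114 ]
```

Emit:
carry_out --plan '[{"dx":-0.14,"dy":0,"dz":0.4,"rx":0,"ry":0,"rz":0,"fingers":1},{"dx":0,"dy":0,"dz":0.7,"rx":0,"ry":0,"rz":0,"fingers":1},{"dx":0,"dy":0,"dz":0.7,"rx":0,"ry":0,"rz":0,"fingers":1},{"dx":0,"dy":0,"dz":0.4,"rx":0,"ry":0,"rz":0,"fingers":1},{"dx":0,"dy":0,"dz":0,"rx":0,"ry":0,"rz":0,"fingers":1},{"dx":0,"dy":0,"dz":0,"rx":0,"ry":0,"rz":0,"fingers":1}]'

```text
time_s: 9.5
tool_pos: [0.5761, 0.0162, 0.1835]
tool_rot: [179.9, -0.1, 89.5]
force: [-0.2, 0.7, -5.3]
grip_width: 0.036
```

```bash
python3 - <<'E'
from h import *
o=sensors.get_obs();print(o['tool_pos'],o['tool_rot'],o['force'])
shot('scene','s4');shot('wrist','w4')
d=load('w4');i=d['color'][:,:,::-1];cv2.imwrite('pics/cw4.png',cv2.resize(i[140:300,170:450],(800,457),interpolation=cv2.INTER_CUBIC))
s=load('s4')['color'][:,:,::-1];cv2.imwrite('pics/cs4.png',cv2.resize(s[210:360,195:395],(800,600),interpolation=cv2.INTER_CUBIC))
E
```

```text
[0.57605341 0.01622011 0.18347725] [ 1.79918853e+02 -8.28842779e-02  8.94919254e+01] [-0.18397698  0.68937816 -5.29947183]
```

View pics/cw4.png

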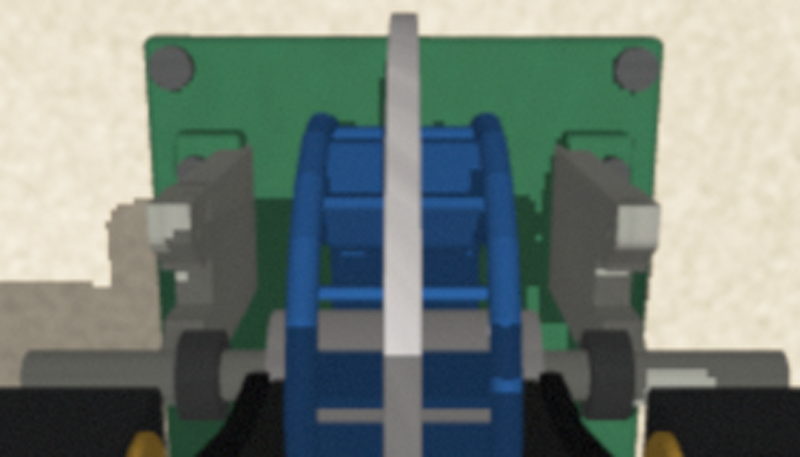

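View pics/cs4.png

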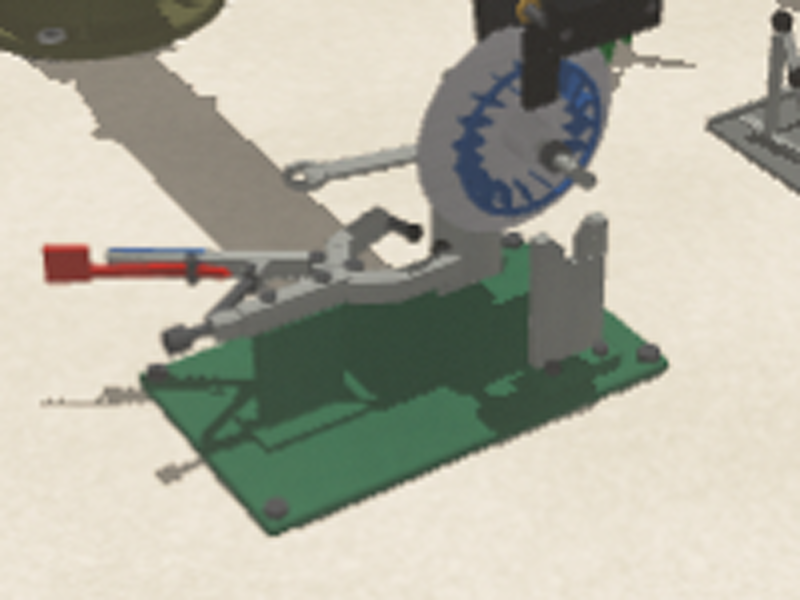

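```bash
python3 - <<'E'
from h import *
d=load('w4')
U=lambda x,y:(170+x*.35-.3,140+y*.35-.3)
for n,p in dict(Lo=(169,202),Li=(165,242),Ro=(638,204),Ri=(638,249),Ll=(148,225),Lr=(190,225),Rl=(617,225),Rr=(659,225)).items():
  print(n,onz(d,U(*p),.114).round(4))
for z in (.157,): print(onz(d,U(22,366),z),onz(d,U(788,368),z))
E
```

```text
Lo [0.5213 0.0428 0.114 ]
Li [0.5197 0.0333 0.114 ]
Ro [0.6302 0.0415 0.114 ]
Ri [0.6308 0.0307 0.114 ]
Ll [0.5161 0.0374 0.114 ]
Lr [0.5259 0.0373 0.114 ]
Rl [0.6256 0.0365 0.114 ]
Rr [0.6354 0.0365 0.114 ]
[0.50012486 0.01839182 0.157     ] [0.65157448 0.01671641 0.157     ]
```

Emit:
carry_out --plan '[{"dx":0,"dy":0,"dz":0.3,"rx":0,"ry":0,"rz":0,"fingers":1},{"dx":0,"dy":0,"dz":0.4,"rx":0,"ry":0,"rz":0,"fingers":1},{"dx":0,"dy":0,"dz":0.4,"rx":0,"ry":0,"rz":0,"fingers":1},{"dx":0,"dy":0,"dz":0.3,"rx":0,"ry":0,"rz":0,"fingers":1},{"dx":0,"dy":0,"dz":0.2,"rx":0,"ry":0,"rz":0,"fingers":1},{"dx":0,"dy":0,"dz":0,"rx":0,"ry":0,"rz":0,"fingers":1}]'

```text
time_s: 10.35
tool_pos: [0.5752, 0.0163, 0.1342]
tool_rot: [-180.0, -0.1, 89.5]
force: [-0.4, -0.5, -6.1]
grip_width: 0.0357
```

```bash
python3 - <<'E'
from h import *
o=sensors.get_obs();print(o['tool_pos'],o['tool_rot'],o['force'])
shot('scene','s5');shot('wrist','w5')
d=load('w5');i=d['color'][:,:,::-1];cv2.imwrite('pics/cw5.png',cv2.resize(i[140:300,170:450],(800,457),interpolation=cv2.INTER_CUBIC))
s=load('s5')['color'][:,:,::-1];cv2.imwrite('pics/cs5.png',cv2.resize(s[210:360,195:395],(800,600),interpolation=cv2.INTER_CUBIC))
E
```

```text
[0.57516391 0.01633843 0.13415801] [-1.79950665e+02 -6.10948948e-02  8.94924572e+01] [-0.39870845 -0.54196892 -6.05875628]
```

View pics/cw5.png

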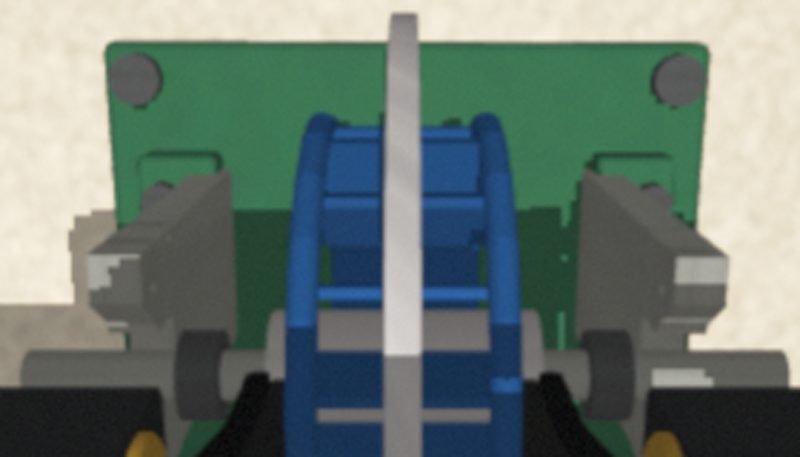

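View pics/cs5.png

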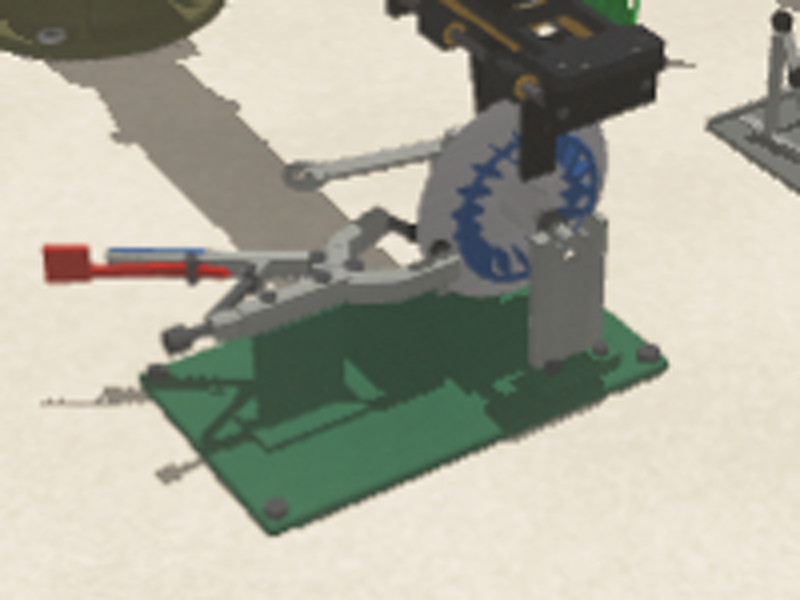

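The axle is entering both slots and the disc is between the jaws, centred at crop column 403. I'll lower the last 13 mm slowly.

Emit:
carry_out --plan '[{"dx":0,"dy":0,"dz":0.12,"rx":0,"ry":0,"rz":0,"fingers":1},{"dx":0,"dy":0,"dz":0.1,"rx":0,"ry":0,"rz":0,"fingers":1},{"dx":0,"dy":0,"dz":0.08,"rx":0,"ry":0,"rz":0,"fingers":1},{"dx":0,"dy":0,"dz":0.05,"rx":0,"ry":0,"rz":0,"fingers":1},{"dx":0,"dy":0,"dz":0,"rx":0,"ry":0,"rz":0,"fingers":1}]'

```text
time_s: 11.08
tool_pos: [0.5754, 0.0164, 0.1241]
tool_rot: [-180.0, -0.1, 89.5]
force: [0.3, 0.0, -5.3]
grip_width: 0.0357
```

Emit:
carry_out --plan '[{"dx":0,"dy":0,"dz":0.04,"rx":0,"ry":0,"rz":0,"fingers":1},{"dx":0,"dy":0,"dz":0.03,"rx":0,"ry":0,"rz":0,"fingers":1},{"dx":0,"dy":0,"dz":0,"rx":0,"ry":0,"rz":0,"fingers":1}]'

```text
time_s: 11.45
tool_pos: [0.5757, 0.0164, 0.1226]
tool_rot: [180.0, -0.1, 89.5]
force: [-0.2, 0.7, -2.4]
grip_width: 0.0359
```

Emit:
carry_out --plan '[{"dx":0,"dy":0,"dz":0.03,"rx":0,"ry":0,"rz":0,"fingers":1},{"dx":0,"dy":0,"dz":0,"rx":0,"ry":0,"rz":0,"fingers":1}]'

```text
time_s: 11.7
tool_pos: [0.5758, 0.0164, 0.1223]
tool_rot: [180.0, -0.1, 89.5]
force: [-2.4, -0.7, 6.1]
grip_width: 0.0357
```

```bash
python3 - <<'E'
from h import *
o=sensors.get_obs();print(o['tool_pos'],o['tool_rot'],o['force'])
shot('scene','s6');shot('wrist','w6')
d=load('w6');i=d['color'][:,:,::-1];cv2.imwrite('pics/cw6.png',cv2.resize(i[140:300,170:450],(800,457),interpolation=cv2.INTER_CUBIC))
s=load('s6')['color'][:,:,::-1];cv2.imwrite('pics/cs6.png',cv2.resize(s[210:360,195:395],(800,600),interpolation=cv2.INTER_CUBIC))
E
```

```text
[0.57575561 0.01641123 0.1223453 ] [ 1.79965468e+02 -1.11054101e-01  8.94945539e+01] [-2.43010482 -0.7288621   6.06593449]
```

View pics/cw6.png

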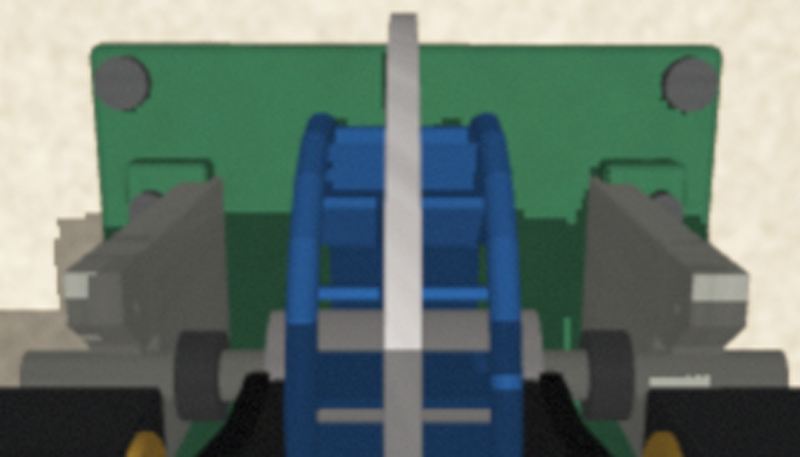

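View pics/cs6.png

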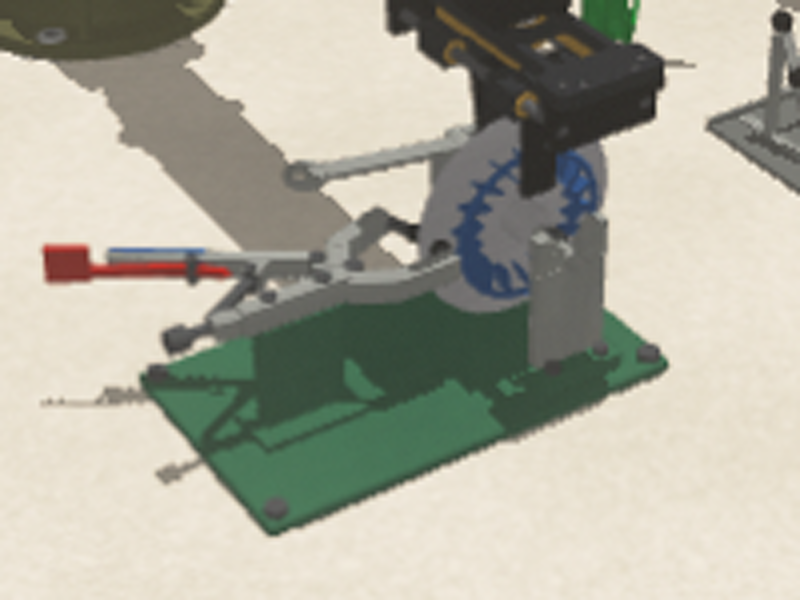

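Vertical force rose from −5 to +6 N, so the axle has bottomed in the slots. Releasing gently.

Emit:
carry_out --plan '[{"dx":0,"dy":0,"dz":0,"rx":0,"ry":0,"rz":0,"fingers":0.1},{"dx":0,"dy":0,"dz":0,"rx":0,"ry":0,"rz":0,"fingers":0},{"dx":0,"dy":0,"dz":0,"rx":0,"ry":0,"rz":0,"fingers":-0.2},{"dx":0,"dy":0,"dz":0,"rx":0,"ry":0,"rz":0,"fingers":-0.3}]'

```text
time_s: 12.3
tool_pos: [0.5756, 0.0164, 0.1211]
tool_rot: [180.0, -0.1, 89.5]
force: [-0.9, -0.2, 0.0]
grip_width: 0.0536
```

```bash
python3 - <<'E'
from h import *
o=sensors.get_obs();print(o['tool_pos'],o['tool_rot'],o['force'],o['grip_width'])
shot('scene','s7');shot('wrist','w7')
d=load('w7');i=d['color'][:,:,::-1];cv2.imwrite('pics/cw7.png',cv2.resize(i[140:300,170:450],(800,457),interpolation=cv2.INTER_CUBIC))
s=load('s7')['color'][:,:,::-1];cv2.imwrite('pics/cs7.png',cv2.resize(s[210:360,195:395],(800,600),interpolation=cv2.INTER_CUBIC))
E
```

```text
[0.57555154 0.01643983 0.12113151] [ 1.79988331e+02 -7.47441925e-02  8.94974785e+01] [-0.8949642  -0.21469259  0.00822681] 0.05357259364006292
```

View pics/cw7.png

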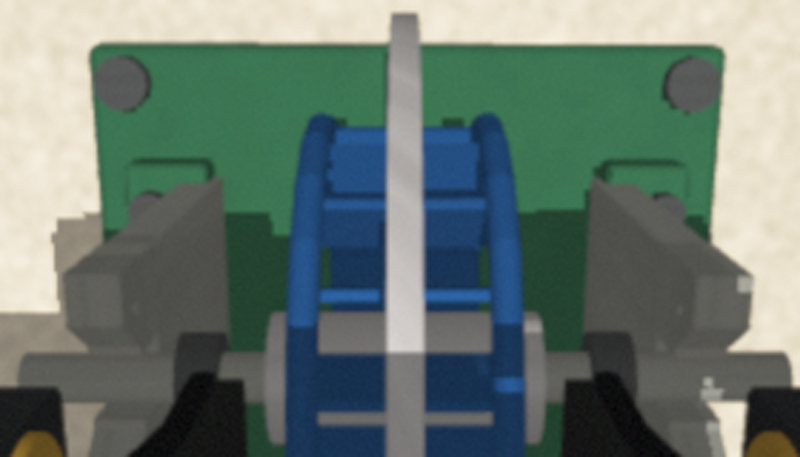

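View pics/cs7.png

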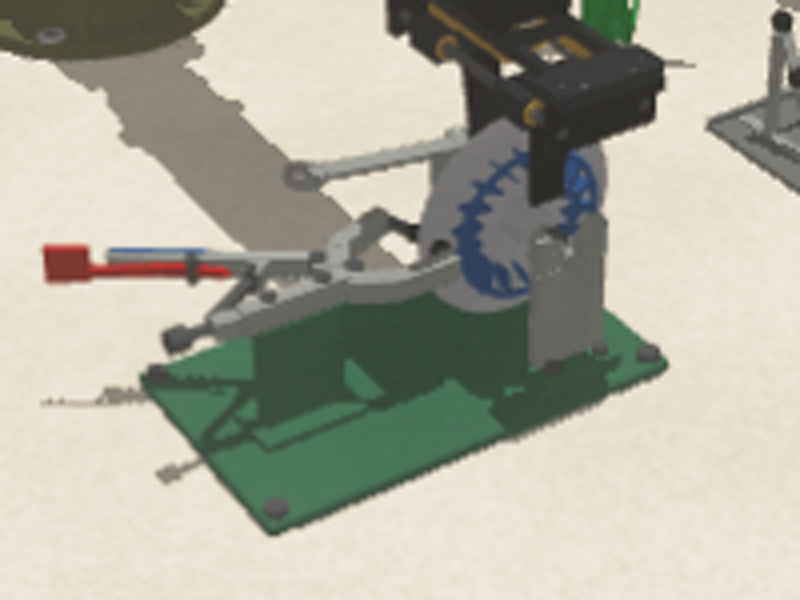

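Wheel is unchanged and resting on its own (force ≈ 0). Next I'll withdraw upward and go to the outside of the moving handle.

Emit:
carry_out --plan '[{"dx":0,"dy":0,"dz":-0.2,"rx":0,"ry":0,"rz":0,"fingers":-0.3},{"dx":0,"dy":0,"dz":-0.5,"rx":0,"ry":0,"rz":0,"fingers":-0.3},{"dx":0,"dy":0,"dz":-0.8,"rx":0,"ry":0,"rz":0,"fingers":-0.3},{"dx":0,"dy":0,"dz":-0.9,"rx":0,"ry":0,"rz":0,"fingers":-0.3},{"dx":0,"dy":0,"dz":-0.9,"rx":0,"ry":0,"rz":0,"fingers":-0.3},{"dx":0,"dy":0,"dz":-0.6,"rx":0,"ry":0,"rz":0,"fingers":-0.3},{"dx":0,"dy":0,"dz":-0.3,"rx":0,"ry":0,"rz":0,"fingers":-0.3}]'

```text
time_s: 13.28
tool_pos: [0.5759, 0.0162, 0.2487]
tool_rot: [179.9, -0.1, 89.5]
force: [-0.3, 1.0, 0.3]
grip_width: 0.0569
```

Emit:
carry_out --plan '[{"dx":-0.5,"dy":-0.3,"dz":0,"rx":0,"ry":0,"rz":0,"fingers":1},{"dx":-0.9,"dy":-0.5,"dz":0,"rx":0,"ry":0,"rz":0,"fingers":1},{"dx":-0.9,"dy":-0.5,"dz":0,"rx":0,"ry":0,"rz":0,"fingers":1},{"dx":-0.9,"dy":-0.5,"dz":0,"rx":0,"ry":0,"rz":0,"fingers":1},{"dx":-0.9,"dy":-0.5,"dz":0,"rx":0,"ry":0,"rz":0,"fingers":1},{"dx":-0.9,"dy":-0.5,"dz":0,"rx":0,"ry":0,"rz":0,"fingers":1},{"dx":-0.9,"dy":-0.5,"dz":0,"rx":0,"ry":0,"rz":0,"fingers":1},{"dx":-0.7,"dy":-0.35,"dz":0,"rx":0,"ry":0,"rz":0,"fingers":1},{"dx":-0.5,"dy":-0.25,"dz":0,"rx":0,"ry":0,"rz":0,"fingers":1},{"dx":0,"dy":0,"dz":0,"rx":0,"ry":0,"rz":0,"fingers":1}]' --force 20

```text
time_s: 14.52
tool_pos: [0.4557, -0.1971, 0.2469]
tool_rot: [180.0, -0.1, 89.3]
force: [0.3, 0.1, -0.2]
grip_width: 0.0006
```

```bash
python3 - <<'E'
from h import *
o=sensors.get_obs();print(o['tool_pos'],o['tool_rot'],o['qpos'].round(1),o['force'],o['grip_width'])
shot('scene','s8');shot('wrist','w8');delta([.4588,-.1965,.08])
s=load('s8')['color'][:,:,::-1];cv2.imwrite('pics/cs8.png',cv2.resize(s[170:350,175:415],(800,600),interpolation=cv2.INTER_CUBIC))
E
```

```text
[ 0.45574947 -0.19710331  0.24693147] [ 1.79976791e+02 -1.09077476e-01  8.93383872e+01] [-28.2  -3.5  47.3 103.7   2.5  78.7  17.9] [ 0.26635019  0.07835124 -0.23056692] 0.0006147633940379856
rows-units [-0.06  0.06  5.56] mm [ -1.8   1.9 166.8]
```

View pics/w8.png

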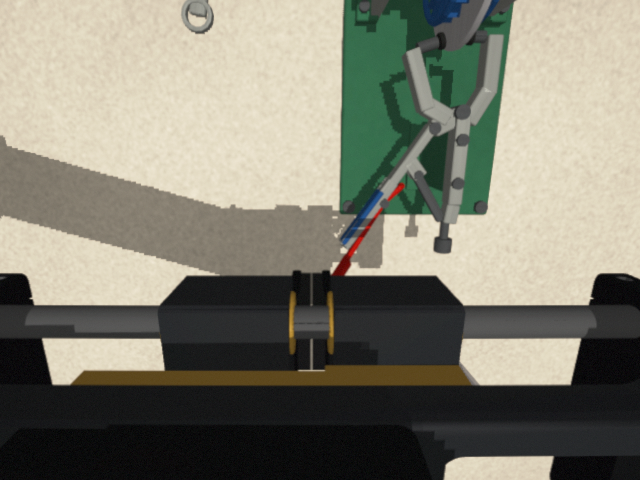

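View pics/cs8.png

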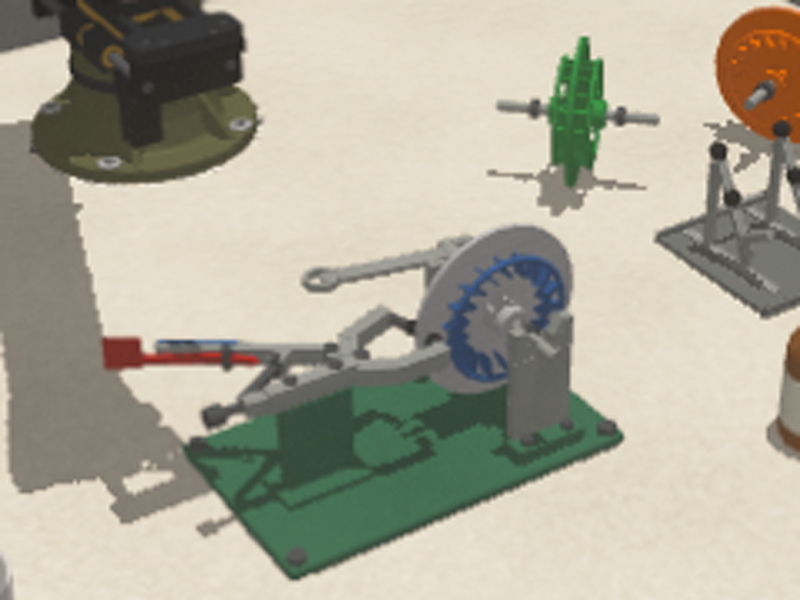

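Emit:
carry_out --plan '[{"dx":0,"dy":0,"dz":0.6,"rx":0,"ry":0,"rz":0,"fingers":1},{"dx":0,"dy":0,"dz":0.9,"rx":0,"ry":0,"rz":0,"fingers":1},{"dx":0,"dy":0,"dz":0.9,"rx":0,"ry":0,"rz":0,"fingers":1},{"dx":0,"dy":0,"dz":0.9,"rx":0,"ry":0,"rz":0,"fingers":1},{"dx":0,"dy":0,"dz":0.9,"rx":0,"ry":0,"rz":0,"fingers":1},{"dx":0,"dy":0,"dz":0.7,"rx":0,"ry":0,"rz":0,"fingers":1},{"dx":0,"dy":0,"dz":0.6,"rx":0,"ry":0,"rz":0,"fingers":1},{"dx":0,"dy":0,"dz":0,"rx":0,"ry":0,"rz":0,"fingers":1}]'

```text
time_s: 15.62
tool_pos: [0.4553, -0.1949, 0.0801]
tool_rot: [-179.8, -0.1, 89.5]
force: [-0.0, 0.5, 0.6]
grip_width: 0.0005
```

```bash
python3 - <<'E'
from h import *
o=sensors.get_obs();print(o['tool_pos'],o['tool_rot'],o['force'])
shot('wrist','w9');shot('top','t9');shot('scene','s9')
t=load('t9')['color'][:,:,::-1];cv2.imwrite('pics/ct9.png',cv2.resize(t[160:270,300:460],(800,550),interpolation=cv2.INTER_CUBIC))
s=load('s9')['color'][:,:,::-1];cv2.imwrite('pics/cs9.png',cv2.resize(s[170:350,175:415],(800,600),interpolation=cv2.INTER_CUBIC))
E
```

```text
[ 0.45528248 -0.19485769  0.0801211 ] [-1.79787590e+02 -6.89912475e-02  8.95227034e+01] [-0.04087878  0.46021827  0.56534012]
```

View pics/w9.png

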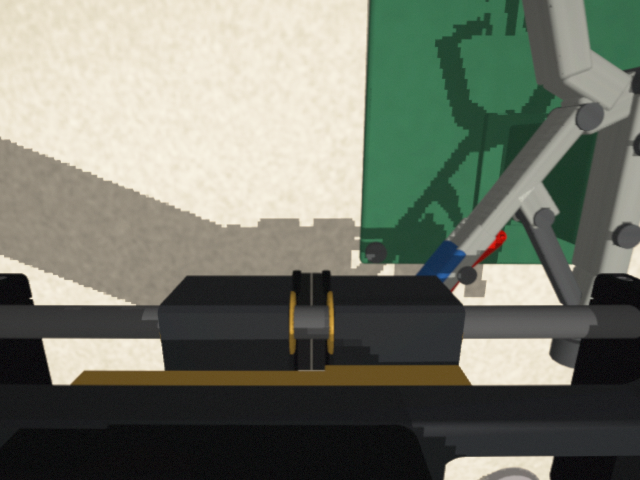

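View pics/cs9.png

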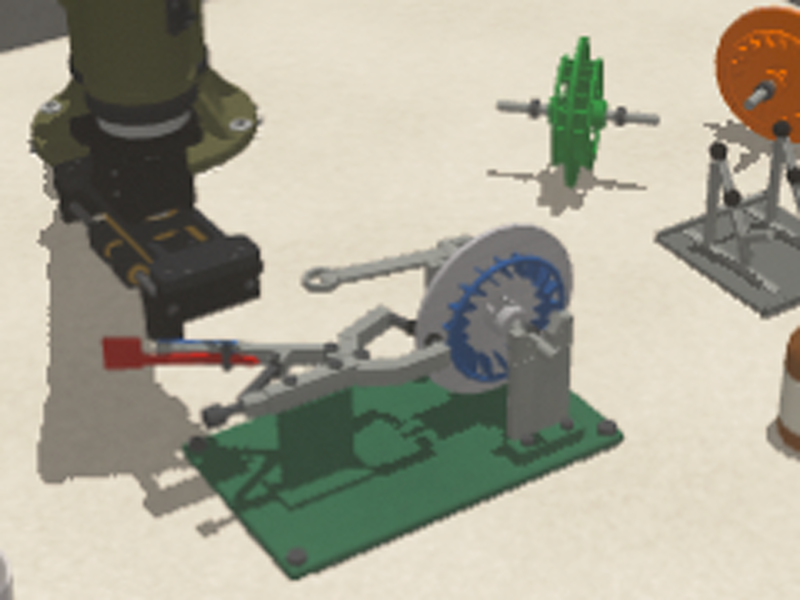

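Closed fingers are beside the blue grip (425,265 in the wrist view), behind its outer face. Pushing towards +x.

Emit:
carry_out --plan '[{"dx":0,"dy":0.4,"dz":0,"rx":0,"ry":0,"rz":0,"fingers":1},{"dx":0,"dy":0.4,"dz":0,"rx":0,"ry":0,"rz":0,"fingers":1},{"dx":0,"dy":0.3,"dz":0,"rx":0,"ry":0,"rz":0,"fingers":1},{"dx":-0.06,"dy":0.25,"dz":0,"rx":0,"ry":0,"rz":0,"fingers":1}]'

```text
time_s: 16.27
tool_pos: [0.4968, -0.198, 0.0815]
tool_rot: [-179.9, -0.1, 89.5]
force: [-4.9, -0.8, 1.1]
grip_width: 0.0007
```

Emit:
carry_out --plan '[{"dx":-0.06,"dy":0.25,"dz":0,"rx":0,"ry":0,"rz":0,"fingers":1},{"dx":-0.06,"dy":0.25,"dz":0,"rx":0,"ry":0,"rz":0,"fingers":1}]'

```text
time_s: 16.52
tool_pos: [0.5108, -0.2026, 0.0814]
tool_rot: [-179.8, -0.0, 89.4]
force: [-6.0, -2.7, 1.5]
grip_width: 0.0009
```

```bash
python3 - <<'E'
from h import *
o=sensors.get_obs();print(o['tool_pos'],o['force'])
shot('wrist','w10');shot('scene','s10')
s=load('s10')['color'][:,:,::-1];cv2.imwrite('pics/cs10.png',cv2.resize(s[170:350,175:415],(800,600),interpolation=cv2.INTER_CUBIC))
E
```

```text
[ 0.51082838 -0.20261153  0.08142364] [-6.01422968 -2.70236032  1.45406371]
```

View pics/w10.png

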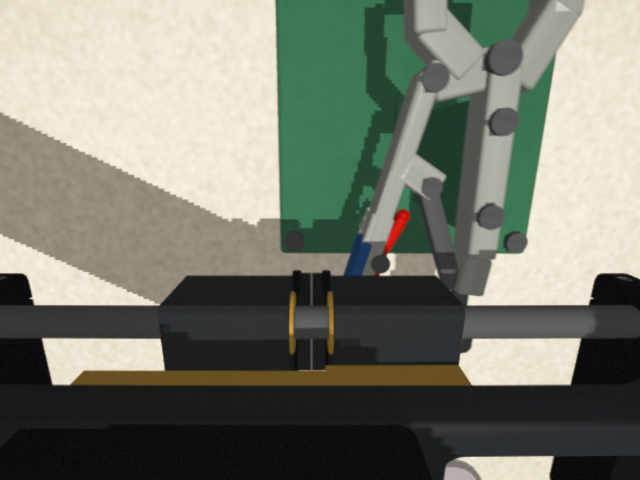

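View pics/cs10.png

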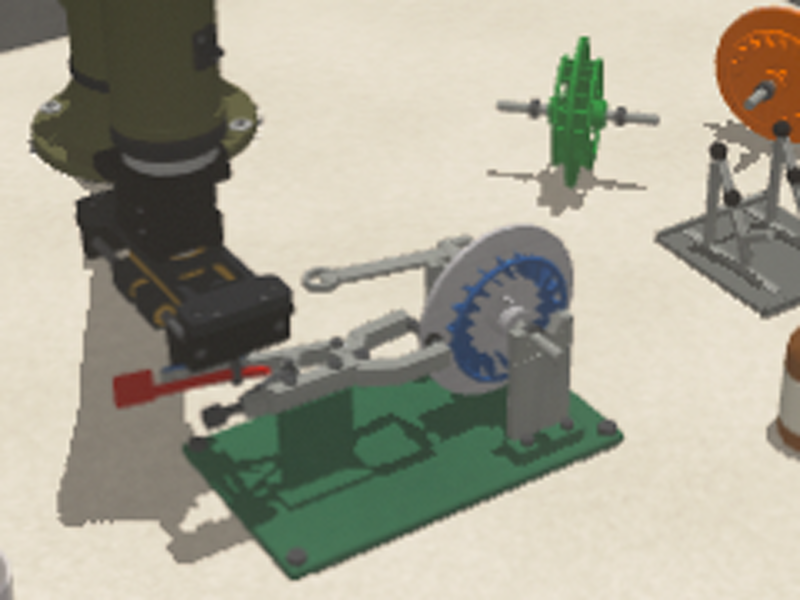

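Clamp is partway closed, jaws approaching the disc. Continuing.

Emit:
carry_out --plan '[{"dx":-0.04,"dy":0.2,"dz":0,"rx":0,"ry":0,"rz":0,"fingers":1},{"dx":-0.03,"dy":0.2,"dz":0,"rx":0,"ry":0,"rz":0,"fingers":1},{"dx":0,"dy":0,"dz":0,"rx":0,"ry":0,"rz":0,"fingers":1}]'

```text
time_s: 17.0
tool_pos: [0.5258, -0.2031, 0.0822]
tool_rot: [179.8, -0.1, 89.5]
force: [-0.3, -0.5, 0.4]
grip_width: 0.0004
```

Emit:
carry_out --plan '[{"dx":0,"dy":0.12,"dz":0,"rx":0,"ry":0,"rz":0,"fingers":1},{"dx":0,"dy":0,"dz":0,"rx":0,"ry":0,"rz":0,"fingers":1}]'

```text
time_s: 17.25
tool_pos: [0.5284, -0.2032, 0.0821]
tool_rot: [179.9, -0.1, 89.5]
force: [-0.2, -0.1, -0.0]
grip_width: 0.0007
```

```bash
python3 - <<'E'
from h import *
o=sensors.get_obs();print(o['tool_pos'],o['force'])
shot('wrist','w11');shot('scene','s11')
s=load('s11')['color'][:,:,::-1];cv2.imwrite('pics/cs11.png',cv2.resize(s[170:350,175:415],(800,600),interpolation=cv2.INTER_CUBIC))
E
```

```text
[ 0.52837307 -0.20318606  0.08206381] [-0.19733311 -0.05814916 -0.04075202]
```

View pics/w11.png

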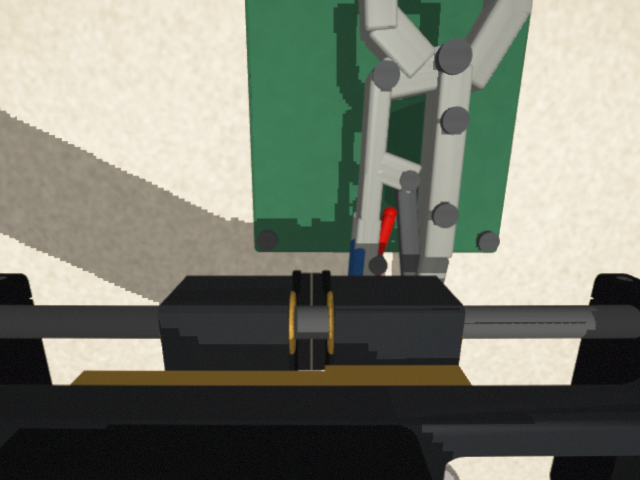

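View pics/cs11.png

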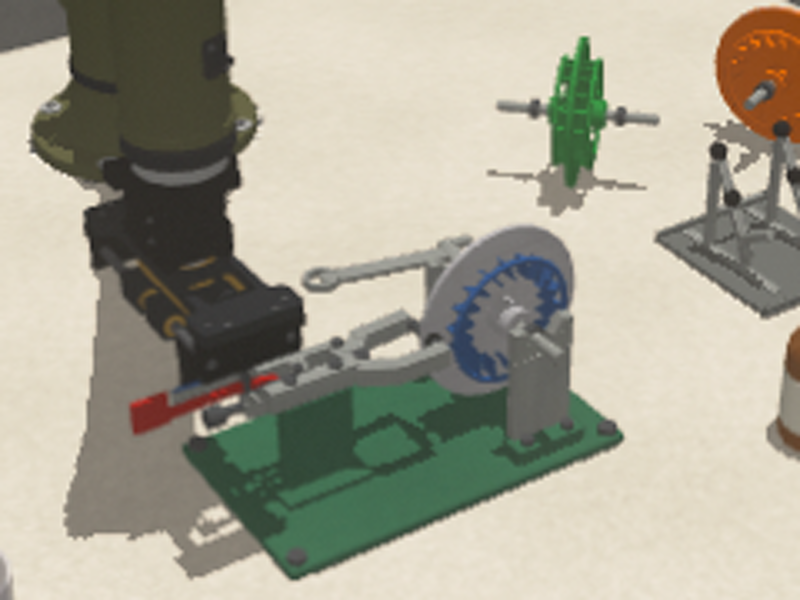

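Emit:
carry_out --plan '[{"dx":0,"dy":0.1,"dz":0,"rx":0,"ry":0,"rz":0,"fingers":1},{"dx":0,"dy":0,"dz":0,"rx":0,"ry":0,"rz":0,"fingers":1}]'

```text
time_s: 17.6
tool_pos: [0.5309, -0.2036, 0.0819]
tool_rot: [180.0, -0.1, 89.5]
force: [-0.5, -0.4, 0.7]
grip_width: 0.0004
```

Emit:
carry_out --plan '[{"dx":0,"dy":0.08,"dz":0,"rx":0,"ry":0,"rz":0,"fingers":1},{"dx":0,"dy":0,"dz":0,"rx":0,"ry":0,"rz":0,"fingers":1}]'

```text
time_s: 17.85
tool_pos: [0.5332, -0.2037, 0.0819]
tool_rot: [180.0, -0.1, 89.5]
force: [-0.2, 0.8, 0.6]
grip_width: 0.0002
```

No contact force: the clamp snapped over and stands away from the finger. I'll back off, rise and verify it stays locked.

Emit:
carry_out --plan '[{"dx":0,"dy":-0.4,"dz":0,"rx":0,"ry":0,"rz":0,"fingers":1},{"dx":0,"dy":-0.6,"dz":0,"rx":0,"ry":0,"rz":0,"fingers":1},{"dx":0,"dy":-0.3,"dz":-0.5,"rx":0,"ry":0,"rz":0,"fingers":1},{"dx":0,"dy":0,"dz":-0.9,"rx":0,"ry":0,"rz":0,"fingers":1},{"dx":0,"dy":0,"dz":-0.9,"rx":0,"ry":0,"rz":0,"fingers":1},{"dx":0,"dy":0,"dz":-0.7,"rx":0,"ry":0,"rz":0,"fingers":1},{"dx":0,"dy":0,"dz":-0.4,"rx":0,"ry":0,"rz":0,"fingers":1},{"dx":0,"dy":0,"dz":0,"rx":0,"ry":0,"rz":0,"fingers":1}]'

```text
time_s: 18.85
tool_pos: [0.494, -0.2036, 0.1843]
tool_rot: [179.9, -0.1, 89.5]
force: [0.2, 0.4, 1.1]
grip_width: 0.0002
```

```bash
python3 - <<'E'
from h import *
o=sensors.get_obs();print(o['tool_pos'],o['tool_rot'],o['force'])
shot('wrist','w12');shot('scene','s12');shot('top','t12')
s=load('s12')['color'][:,:,::-1];cv2.imwrite('pics/cs12.png',cv2.resize(s[170:350,175:415],(800,600),interpolation=cv2.INTER_CUBIC))
t=load('t12')['color'][:,:,::-1];cv2.imwrite('pics/ct12.png',cv2.resize(t[160:270,300:460],(800,550),interpolation=cv2.INTER_CUBIC))
E
```

```text
[ 0.49400239 -0.20360449  0.18428019] [ 1.79928455e+02 -9.93794422e-02  8.94898577e+01] [0.1572622  0.38417016 1.06250236]
```

View pics/cs12.png

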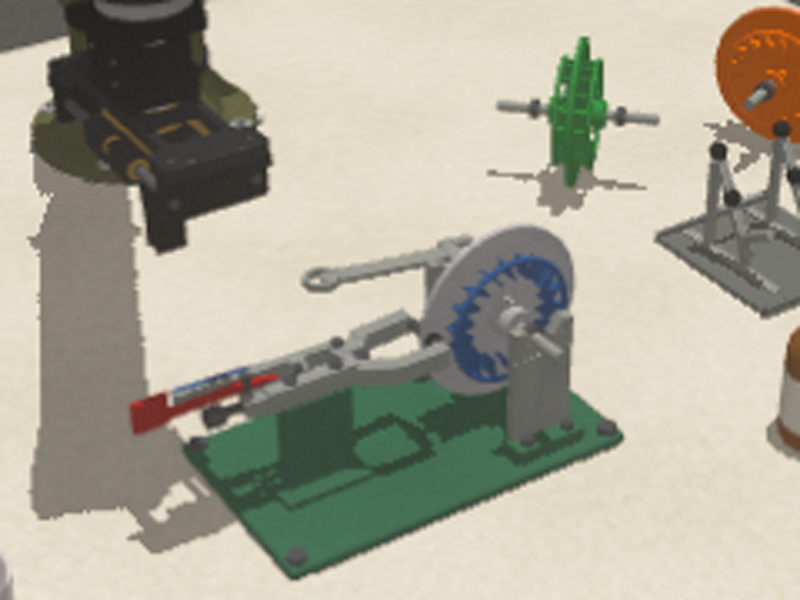

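View pics/ct12.png

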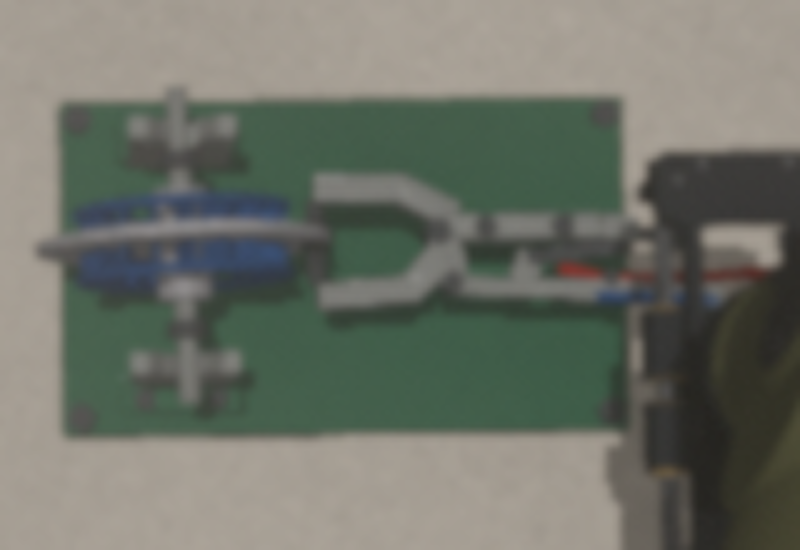

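View pics/w12.png

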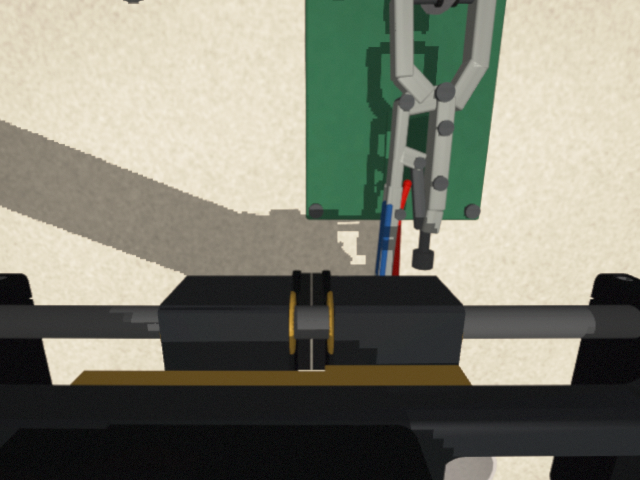

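```bash
python3 - <<'E'
from h import *
d=load('s12');c=d['color'].astype(int);m=((c[...,0]-c[...,1])>60).astype(np.uint8);z=np.zeros_like(m);z[280:310,205:262]=m[280:310,205:262]
for x in range(208,250,3): 
    r=np.nonzero(z[:,x])[0]; print(x,(r.min(),r.max()) if len(r) else None,end=' ')
print(onz(d,(220.,294),.101),proj(d,[[.5563,-.2554,.101],[.5563,-.2694,.101],[.5563,-.2414,.101]]))
# target pre-push
delta([.5963,-.2554,.25]); delta([.5963,-.2554,.082])
E
```

```text
208 None 211 None 214 (np.int64(291), np.int64(292)) 217 (np.int64(290), np.int64(298)) 220 (np.int64(289), np.int64(297)) 223 (np.int64(288), np.int64(296)) 226 (np.int64(292), np.int64(294)) 229 (np.int64(292), np.int64(293)) 232 (np.int64(290), np.int64(292)) 235 (np.int64(289), np.int64(291)) 238 (np.int64(288), np.int64(289)) 241 (np.int64(287), np.int64(288)) 244 (np.int64(286), np.int64(287)) 247 (np.int64(285), np.int64(285)) [ 0.55766879 -0.25356708  0.101     ] [[218.9943818  293.96614238]
 [213.33007241 296.03924721]
 [224.60346379 291.91284076]]
rows-units [-1.71  3.44 -2.24] mm [-51.2 103.3 -67.3]
rows-units [-1.72  3.45  3.36] mm [-51.5 103.6 100.7]
```

The clamp stays locked unaided: in the top view both jaws close on the disc, and the handles are parallel. The tab is where expected, at (219,294) in the scene view. Next I'll go to its +x side.

Emit:
carry_out --plan '[{"dx":-0.3,"dy":0.5,"dz":0,"rx":0,"ry":0,"rz":0,"fingers":1},{"dx":-0.4,"dy":0.8,"dz":0,"rx":0,"ry":0,"rz":0,"fingers":1},{"dx":-0.4,"dy":0.8,"dz":0,"rx":0,"ry":0,"rz":0,"fingers":1},{"dx":-0.4,"dy":0.8,"dz":0,"rx":0,"ry":0,"rz":0,"fingers":1},{"dx":-0.25,"dy":0.55,"dz":0,"rx":0,"ry":0,"rz":0,"fingers":1},{"dx":0,"dy":0,"dz":0.5,"rx":0,"ry":0,"rz":0,"fingers":1},{"dx":0,"dy":0,"dz":0.8,"rx":0,"ry":0,"rz":0,"fingers":1},{"dx":0,"dy":0,"dz":0.8,"rx":0,"ry":0,"rz":0,"fingers":1},{"dx":0,"dy":0,"dz":0.7,"rx":0,"ry":0,"rz":0,"fingers":1},{"dx":0,"dy":0,"dz":0.5,"rx":0,"ry":0,"rz":0,"fingers":1},{"dx":0,"dy":0,"dz":0,"rx":0,"ry":0,"rz":0,"fingers":1}]'

```text
time_s: 20.38
tool_pos: [0.5961, -0.2562, 0.0834]
tool_rot: [-179.9, -0.1, 89.5]
force: [0.9, -0.5, -0.3]
grip_width: 0.0004
```

```bash
python3 - <<'E'
from h import *
o=sensors.get_obs();print(o['tool_pos'],o['tool_rot'],o['force'])
shot('wrist','w13');shot('scene','s13');shot('top','t13')
s=load('s13')['color'][:,:,::-1];cv2.imwrite('pics/cs13.png',cv2.resize(s[170:350,175:415],(800,600),interpolation=cv2.INTER_CUBIC))
E
```

```text
[ 0.59607418 -0.25623809  0.08337617] [-1.79863355e+02 -1.18444831e-01  8.94921427e+01] [ 0.92240078 -0.5200163  -0.25365445]
```

View pics/cs13.png

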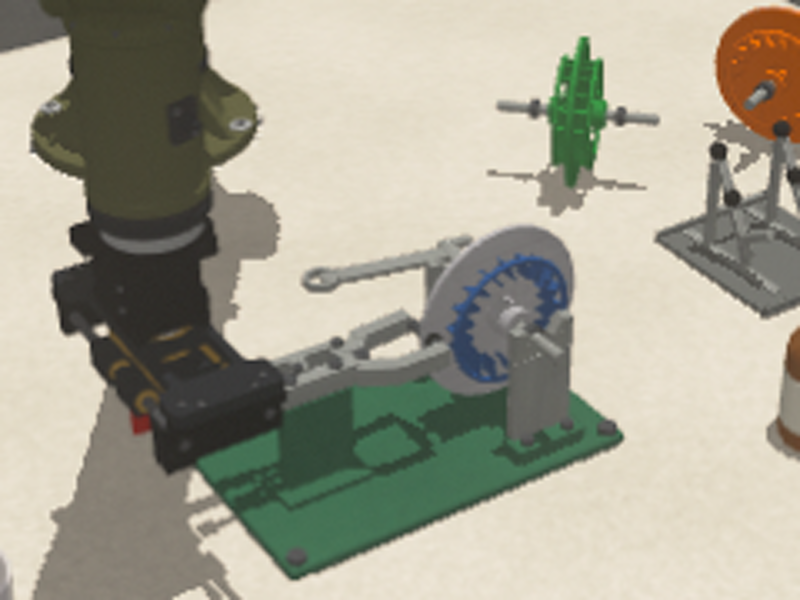

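View pics/w13.png

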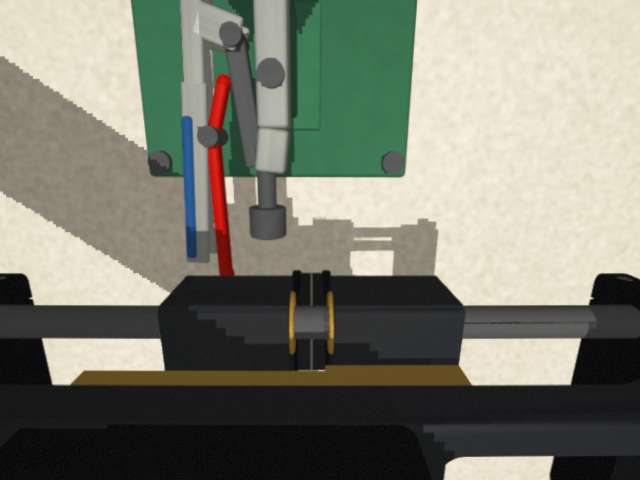

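Emit:
carry_out --plan '[{"dx":0,"dy":-0.3,"dz":0,"rx":0,"ry":0,"rz":0,"fingers":1},{"dx":0,"dy":-0.3,"dz":0,"rx":0,"ry":0,"rz":0,"fingers":1},{"dx":0,"dy":-0.25,"dz":0,"rx":0,"ry":0,"rz":0,"fingers":1},{"dx":0,"dy":-0.2,"dz":0,"rx":0,"ry":0,"rz":0,"fingers":1}]'

```text
time_s: 21.02
tool_pos: [0.5654, -0.2567, 0.0852]
tool_rot: [179.9, -0.1, 89.5]
force: [2.0, -0.5, 0.5]
grip_width: 0.0005
```

Emit:
carry_out --plan '[{"dx":0,"dy":-0.2,"dz":0,"rx":0,"ry":0,"rz":0,"fingers":1},{"dx":0,"dy":-0.2,"dz":0,"rx":0,"ry":0,"rz":0,"fingers":1}]'

```text
time_s: 21.28
tool_pos: [0.5533, -0.2561, 0.0849]
tool_rot: [180.0, -0.1, 89.5]
force: [0.5, 0.8, 0.1]
grip_width: 0.0005
```

```bash
python3 - <<'E'
from h import *
o=sensors.get_obs();print(o['tool_pos'],o['force'])
shot('wrist','w14');shot('scene','s14')
s=load('s14')['color'][:,:,::-1];cv2.imwrite('pics/cs14.png',cv2.resize(s[170:350,175:415],(800,600),interpolation=cv2.INTER_CUBIC))
E
```

```text
[ 0.55327054 -0.25613396  0.08488192] [0.53557254 0.8212831  0.06618382]
```

View pics/cs14.png

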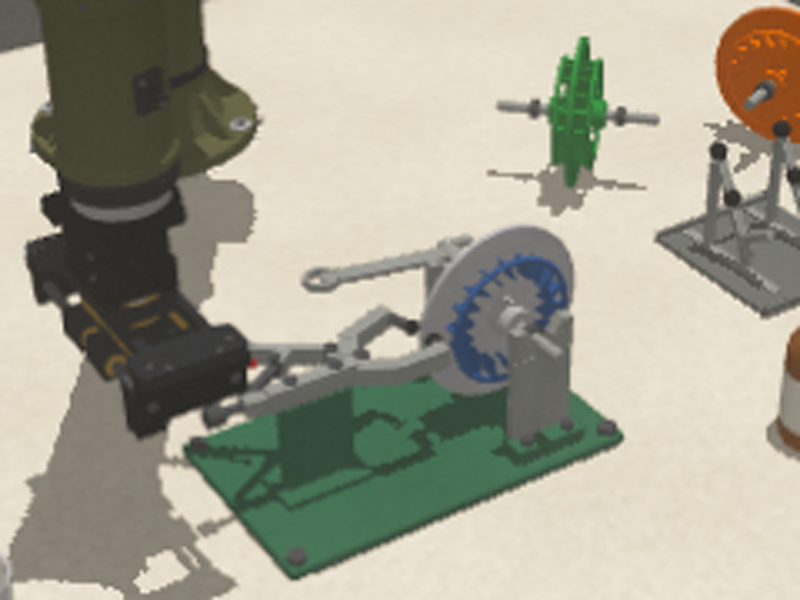

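View pics/w14.png

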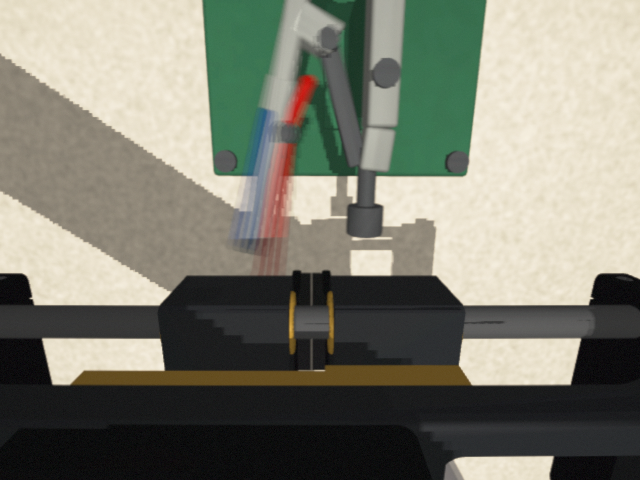

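Caught mid-swing: the clamp is springing open (handle blurred in the wrist view). Backing off to +x and up.

Emit:
carry_out --plan '[{"dx":0,"dy":0.4,"dz":0,"rx":0,"ry":0,"rz":0,"fingers":1},{"dx":0,"dy":0.5,"dz":0,"rx":0,"ry":0,"rz":0,"fingers":1},{"dx":-0.3,"dy":0.2,"dz":-0.5,"rx":0,"ry":0,"rz":0,"fingers":1},{"dx":-0.5,"dy":0,"dz":-0.9,"rx":0,"ry":0,"rz":0,"fingers":1},{"dx":-0.6,"dy":0,"dz":-0.9,"rx":0,"ry":0,"rz":0,"fingers":1},{"dx":-0.6,"dy":0,"dz":-0.9,"rx":0,"ry":0,"rz":0,"fingers":1},{"dx":-0.6,"dy":0,"dz":-0.9,"rx":0,"ry":0,"rz":0,"fingers":1},{"dx":-0.3,"dy":0,"dz":-0.5,"rx":0,"ry":0,"rz":0,"fingers":1},{"dx":0,"dy":0,"dz":0,"rx":0,"ry":0,"rz":0,"fingers":1},{"dx":0,"dy":0,"dz":0,"rx":0,"ry":0,"rz":0,"fingers":1}]'

```text
time_s: 22.62
tool_pos: [0.5858, -0.3427, 0.2215]
tool_rot: [-179.9, -0.2, 89.5]
force: [0.4, -0.3, -0.5]
grip_width: 0.0003
```

```bash
python3 - <<'E'
from h import *
o=sensors.get_obs();print(o['time_s'],o['tool_pos'],o['force'])
shot('wrist','w15');shot('scene','s15');shot('top','t15')
s=load('s15')['color'][:,:,::-1];cv2.imwrite('pics/cs15.png',cv2.resize(s[170:350,175:415],(800,600),interpolation=cv2.INTER_CUBIC))
t=load('t15')['color'][:,:,::-1];cv2.imwrite('pics/ct15.png',cv2.resize(t[160:270,300:460],(800,550),interpolation=cv2.INTER_CUBIC))
E
```

```text
22.625 [ 0.58576356 -0.34272064  0.22151225] [ 0.37965556 -0.33633494 -0.47666545]
```

View pics/cs15.png

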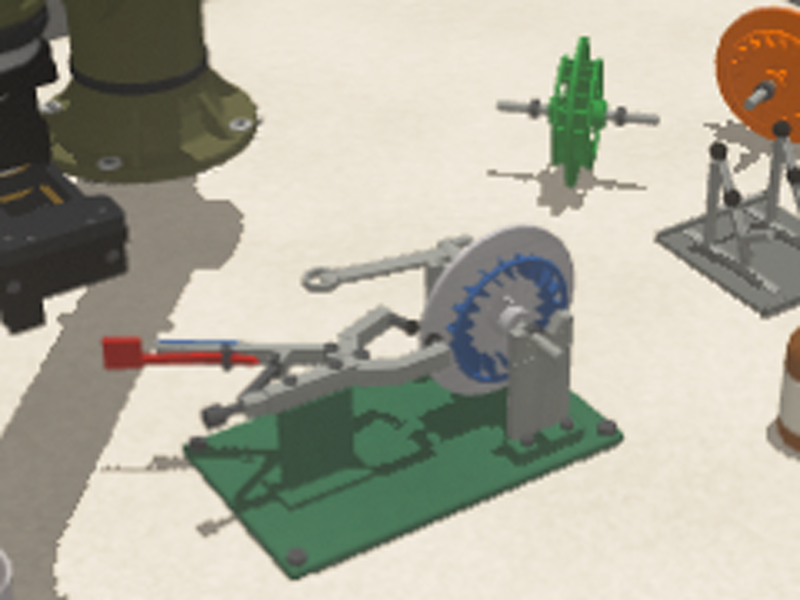

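View pics/ct15.png

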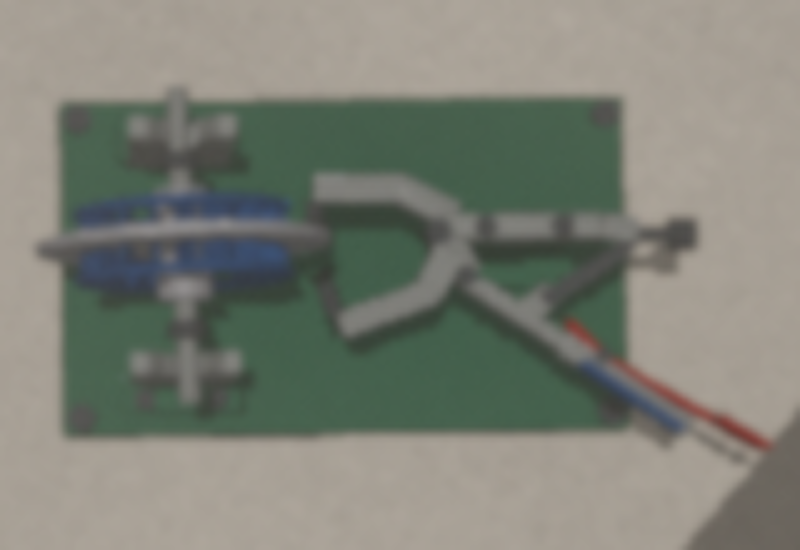

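View pics/s15.png

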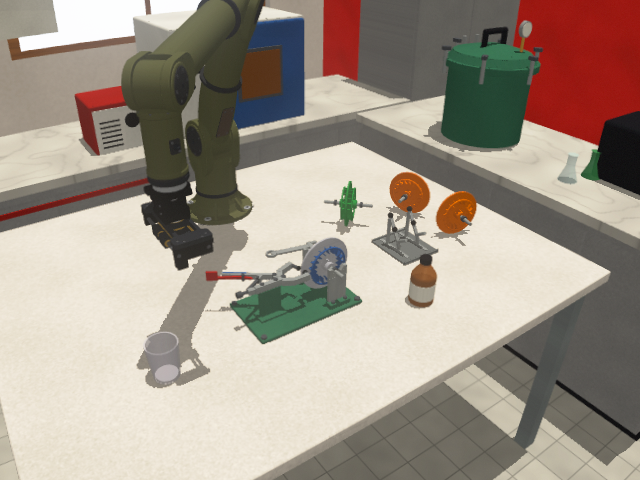

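```bash
python3 - <<'E'
from h import *
d=load('t15');s=load('s15')
TT=lambda x,y:(300+x*.2-.4,160+y*.2-.4);SS=lambda x,y:(175+x*.3-.4,170+y*.3-.4)
print(tri((d,TT(177,90)),(s,SS(562,349))));a=onz(d,TT(177,90),.095);b=onz(d,TT(190,404),.095);print(a,b,np.linalg.norm(a-b),(a+b)/2)
# disc bounding top in scene -> disc top expected
o=np.array([.5757,.0175,.095]);print((proj(s,[o+[0,0,.07],o+[.075,0,0],o])-[175,170])/.3)
E
```

```text
(array([0.65055284, 0.0198308 , 0.10292979]), [np.float64(0.001768500399750594), np.float64(0.0017685003997506062)])
[0.65085115 0.01819647 0.095     ] [0.50201503 0.01593028 0.095     ] 0.1488533631432303 [0.57643309 0.01706338 0.095     ]
[[495.83175087 228.39417602]
 [555.28929443 358.13959712]
 [494.38960366 309.83214707]]
```

```bash
python3 - <<'E'
from h import *
s=load('s15');c=s['color'][:,:,::-1]
cv2.imwrite('pics/cs16.png',cv2.resize(c[225:315,300:372],(640,800)[::1] if 0 else (480,600),interpolation=cv2.INTER_NEAREST))
o=np.array([.5757,.0175,0]);R=Ro.from_euler('z',-.5,degrees=True).as_matrix()
P=lambda *p:o+R@np.array(p)/1000
pts=[P(60,25,114),P(60,-25,114),P(60,-25,10),P(60,25,10),P(75,0,95),P(60,0,90),P(60,-6.5,103),P(60,6.5,103),P(85,-225,10),P(85,60,10)]
print(((proj(s,pts)-[300,225]+.5)*600/90).round(0))
E
```

```text
[[ 312.  268.]
 [ 198.  311.]
 [ 192.  546.]
 [ 302.  500.]
 [ 279.  354.]
 [ 254.  345.]
 [ 240.  321.]
 [ 270.  309.]
 [-251.  786.]
 [ 417.  502.]]
```

View pics/cs16.png

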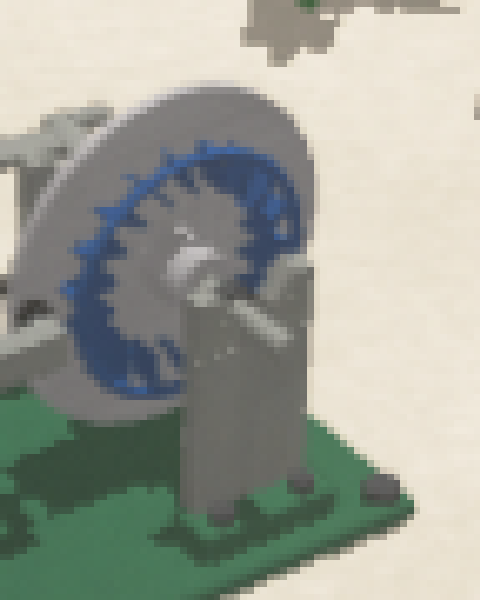

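```bash
python3 - <<'E'
from h import *
s=load('s15')
for z in (.0932+.065,.105,.100,.095): print(z,proj(s,[[.6508,.0172,z]]))
a=load('s4')['color'];b=load('s15')['color'];e=load('s5')['color']
# template tracking of the drum/axle region from s4 -> s15
for nm,im,zz in(('s4',a,.1835-.0256),('s5',e,.1342-.0256),('s6',load('s6')['color'],.1223-.0256)):
  for box in ((325,243,22,18),):
    pass
  cr=[cv2.resize(x[y0:y0+40,315:355],(400,400),interpolation=cv2.INTER_CUBIC)[:,:,::-1] for x,y0 in((a,235),(b,255))]
cv2.imwrite('pics/cmp.png',np.hstack(cr))
E
```

```text
0.1582 [[342.40769811 254.97097018]]
0.105 [[341.650046   274.01705227]]
0.1 [[341.58018959 275.76348985]]
0.095 [[341.51056294 277.50258112]]
```

View pics/cmp.png

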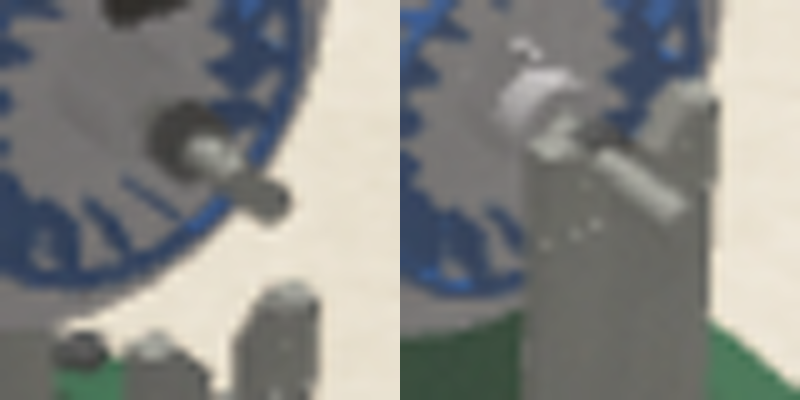

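Scene triangulation of the +x axle end reads a few mm high (0.100 m rather than 0.095), which disagrees with the gripper's height at seating. I'll look closely into that slot with the wrist camera before handing in.

Emit:
carry_out --plan '[{"dx":0,"dy":0,"dz":-0.5,"rx":0,"ry":0,"rz":0.5,"fingers":1},{"dx":0,"dy":0,"dz":-0.7,"rx":0,"ry":0,"rz":0.95,"fingers":1},{"dx":0,"dy":0,"dz":-0.7,"rx":0,"ry":0,"rz":0.95,"fingers":1},{"dx":0,"dy":0,"dz":-0.7,"rx":0,"ry":0,"rz":0.95,"fingers":1},{"dx":0,"dy":0,"dz":0,"rx":0,"ry":0,"rz":0.95,"fingers":1},{"dx":0,"dy":0,"dz":0,"rx":0,"ry":0,"rz":0.95,"fingers":1},{"dx":0,"dy":0,"dz":0,"rx":0,"ry":0,"rz":0.95,"fingers":1},{"dx":0,"dy":0,"dz":0,"rx":0,"ry":0,"rz":0.95,"fingers":1},{"dx":0,"dy":0,"dz":0,"rx":0,"ry":0,"rz":0.95,"fingers":1},{"dx":0,"dy":0,"dz":0,"rx":0,"ry":0,"rz":0.85,"fingers":1}]'

```text
time_s: 24.02
tool_pos: [0.5859, -0.3431, 0.2999]
tool_rot: [-179.9, 0.1, -0.2]
force: [0.4, -0.8, 0.6]
grip_width: 0.0004
```

```bash
python3 - <<'E'
from h import *
o=sensors.get_obs();print(o['tool_pos'],o['tool_rot'],o['qpos'].round(1));delta([.678,.0175,.25])
E
```

```text
[ 0.58594801 -0.34307437  0.29994766] [-1.79878414e+02  5.07615838e-02 -2.42793045e-01] [-13.4  33.   66.8  72.9 -30.1  92.5 -42.1]
rows-units [  3.02 -12.03   1.69] mm [  90.6 -360.9   50.6]
```

Emit:
carry_out --plan '[{"dx":0.2,"dy":-0.6,"dz":0,"rx":0,"ry":0,"rz":0,"fingers":1},{"dx":0.25,"dy":-1,"dz":0,"rx":0,"ry":0,"rz":0,"fingers":1},{"dx":0.25,"dy":-1,"dz":0,"rx":0,"ry":0,"rz":0,"fingers":1},{"dx":0.25,"dy":-1,"dz":0,"rx":0,"ry":0,"rz":0,"fingers":1},{"dx":0.25,"dy":-1,"dz":0,"rx":0,"ry":0,"rz":0,"fingers":1},{"dx":0.25,"dy":-1,"dz":0,"rx":0,"ry":0,"rz":0,"fingers":1},{"dx":0.25,"dy":-1,"dz":0,"rx":0,"ry":0,"rz":0,"fingers":1},{"dx":0.25,"dy":-1,"dz":0,"rx":0,"ry":0,"rz":0,"fingers":1},{"dx":0.25,"dy":-1,"dz":0,"rx":0,"ry":0,"rz":0,"fingers":1},{"dx":0.25,"dy":-1,"dz":0,"rx":0,"ry":0,"rz":0,"fingers":1},{"dx":0.25,"dy":-1,"dz":0,"rx":0,"ry":0,"rz":0,"fingers":1},{"dx":0.25,"dy":-1,"dz":0,"rx":0,"ry":0,"rz":0,"fingers":1}]'

```text
time_s: 25.52
tool_pos: [0.6743, 0.0075, 0.3009]
tool_rot: [-179.9, 0.0, 0.3]
force: [0.6, -0.6, -0.9]
grip_width: 0.0001
```

Emit:
carry_out --plan '[{"dx":0,"dy":0,"dz":0.3,"rx":0,"ry":-0.5,"rz":0,"fingers":1},{"dx":0,"dy":0,"dz":0.5,"rx":0,"ry":-0.7,"rz":0,"fingers":1},{"dx":0,"dy":0,"dz":0.5,"rx":0,"ry":-0.7,"rz":0,"fingers":1},{"dx":0,"dy":0,"dz":0.3,"rx":0,"ry":0,"rz":0,"fingers":1},{"dx":0,"dy":0,"dz":0,"rx":0,"ry":0,"rz":0,"fingers":1}]'

```text
time_s: 26.15
tool_pos: [0.6664, 0.0049, 0.2539]
tool_rot: [-179.9, 19.0, 0.1]
force: [-0.4, -0.1, 0.4]
grip_width: 0.0005
```

```bash
python3 - <<'E'
from h import *
o=sensors.get_obs();print(o['tool_pos'],o['tool_rot'],o['qpos'].round(1));shot('wrist','w17')
o=np.array([.5757,.0175,0]);R=Ro.from_euler('z',-.5,degrees=True).as_matrix()
P=lambda *p:o+R@np.array(p)/1000
print(proj(load('w17'),[P(75,0,95),P(75,0,100),P(60,25,114),P(60,-25,114),P(60,15,114),P(60,-15,114),P(60,6.5,103),P(60,-6.5,103),P(60,0,90)]).round(1).tolist())
E
```

```text
[0.6664077  0.00489035 0.25392487] [-1.79880187e+02  1.89631374e+01  1.18393911e-01] [-30.6  45.9  58.6  58.8 -32.3 110.5 -72.4]
[[296.7, 180.3], [296.5, 182.8], [267.3, 205.3], [324.9, 205.9], [278.8, 205.4], [313.4, 205.8], [289.3, 199.5], [303.9, 199.7], [297.1, 192.9]]
```

View pics/w17.png

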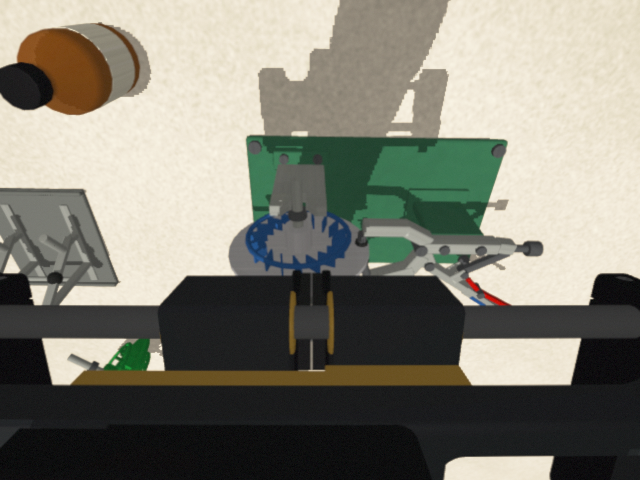

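```bash
python3 - <<'E'
from h import *
i=load('w17')['color'][:,:,::-1];cv2.imwrite('pics/cw17.png',cv2.resize(i[150:240,240:360],(800,600),interpolation=cv2.INTER_CUBIC))
E
```

```text
(no output)
```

View pics/cw17.png

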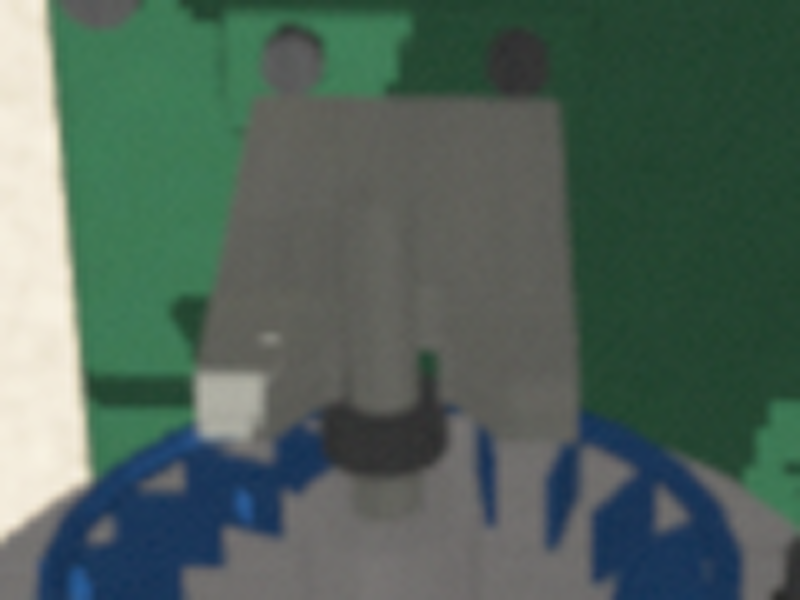

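Emit:
carry_out --plan '[{"dx":0,"dy":-0.3,"dz":0,"rx":0,"ry":0.7,"rz":0,"fingers":1},{"dx":-0.5,"dy":0,"dz":0,"rx":0,"ry":0.7,"rz":0,"fingers":1},{"dx":-1,"dy":0,"dz":0,"rx":0,"ry":0.5,"rz":0,"fingers":1},{"dx":-0.7,"dy":0,"dz":0,"rx":0,"ry":0,"rz":0,"fingers":1},{"dx":0,"dy":0,"dz":0,"rx":0,"ry":0,"rz":0,"fingers":1},{"dx":0,"dy":0,"dz":0,"rx":0,"ry":0,"rz":0,"fingers":1}]'

```text
time_s: 26.95
tool_pos: [0.6021, 0.0138, 0.2609]
tool_rot: [-179.8, -0.1, 0.1]
force: [0.5, -0.5, -0.5]
grip_width: 0.0004
```

```bash
python3 - <<'E'
from h import *
o=sensors.get_obs();print(o['tool_pos'],o['tool_rot'],o['qpos'].round(1));shot('wrist','w18')
o=np.array([.5757,.0175,0]);R=Ro.from_euler('z',-.5,degrees=True).as_matrix()
P=lambda *p:o+R@np.array(p)/1000
d=load('w18')
q=proj(d,[P(75,0,95),P(75,0,100),P(60,25,114),P(60,-25,114),P(50,25,114),P(50,-25,114),P(85,60,10),P(85,-225,10)]);print(q.round(1).tolist())
i=d['color'][:,:,::-1];x,y=q[0].astype(int);print(x-60,y-45);cv2.imwrite('pics/cw18.png',cv2.resize(i[y-45:y+45,x-60:x+60],(800,600),interpolation=cv2.INTER_CUBIC))
E
```

```text
[0.60207881 0.01381658 0.26091402] [-1.79803034e+02 -1.47961521e-01  7.21032695e-02] [-57.   21.3  68.6  89.  -20.1  83.2 -77.3]
[[307.4, 166.2], [307.3, 166.6], [278.2, 185.0], [335.8, 185.6], [278.3, 196.4], [335.4, 197.1], [255.6, 151.5], [506.6, 154.7]]
247 121
```

View pics/cw18.png

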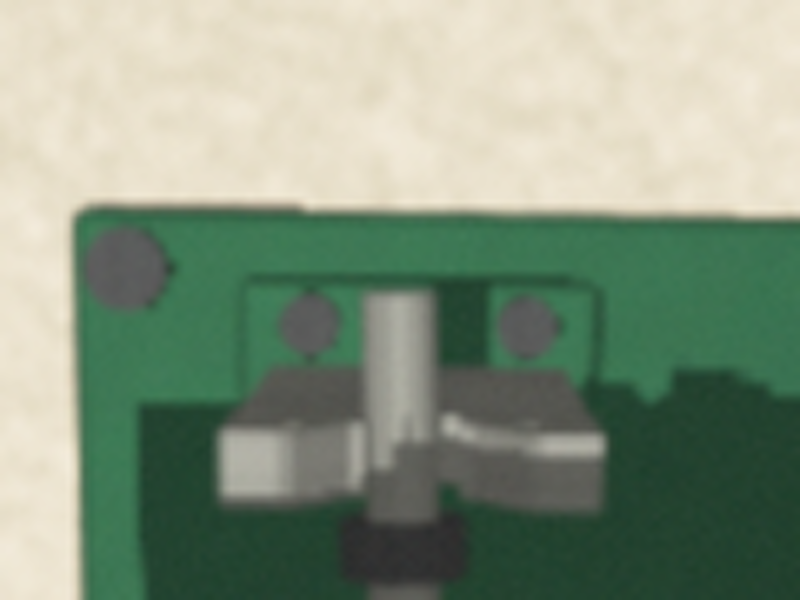

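```bash
python3 - <<'E'
from h import *
i=load('w17')['color']
g=i[160:215,280:320].astype(int).sum(2)
for r in range(10,46): print(160+r,g[r,6:32])
c=cv2.resize(i[165:215,275:325],(800,800),interpolation=cv2.INTER_CUBIC)[:,:,::-1].astype(float);c=np.clip((c-50)*2.2,0,255)
cv2.imwrite('pics/cw17b.png',cv2.resize(c,(600,600)))
E
```

```text
170 [283 280 282 278 275 281 283 278 282 281 278 280 278 276 275 269 273 277
 277 273 279 279 277 282 282 282]
171 [279 283 279 277 280 278 281 282 282 280 276 281 275 275 278 274 273 270
 279 276 273 279 280 284 281 282]
172 [283 285 286 286 282 281 283 283 283 276 278 283 279 278 276 275 276 278
 279 282 283 278 286 279 285 276]
173 [284 279 286 284 279 281 282 283 283 277 282 279 275 276 278 274 278 277
 277 279 279 275 284 282 285 278]
174 [282 287 282 282 279 277 282 283 284 278 282 281 277 278 280 274 271 281
 283 279 277 280 283 282 286 287]
175 [283 283 282 289 284 276 284 283 275 281 283 279 276 279 278 277 278 281
 283 276 278 279 280 282 283 281]
176 [287 283 286 285 281 279 284 275 280 274 280 280 280 275 272 277 277 278
 272 283 278 278 284 280 284 279]
177 [280 281 287 284 283 278 279 275 275 275 278 282 279 280 277 277 279 280
 279 278 280 278 280 280 281 282]
178 [282 285 279 283 273 277 276 273 265 275 275 280 278 277 279 275 278 276
 275 279 279 283 279 280 279 287]
179 [279 285 284 281 272 275 273 273 267 270 277 282 279 281 276 275 272 273
 280 279 275 280 283 284
[... 2313 characters left out ...]
90 284 274 275 274 276 274]
201 [271 271 273 277 278 264 268 273 279 275 287 288 294 289 287 268 276 287
 291 291 285 279 272 274 275 268]
202 [272 268 277 281 280 270 269 282 278 284 286 297 298 290 283 270 252 235
 243 264 273 286 274 275 268 273]
203 [267 270 280 279 280 271 267 277 275 277 289 295 288 289 276 272 233 174
 179 222 275 277 272 277 271 274]
204 [276 275 282 282 275 267 264 272 276 277 291 291 295 289 279 267 226 167
 163 213 265 285 279 274 270 266]
205 [277 276 277 286 281 264 257 275 285 279 289 294 292 292 282 264 224 173
 163 207 268 282 274 276 272 274][ WARN:0@0.370] global loadsave.cpp:1063 imwrite_ Unsupported depth image for selected encoder is fallbacked to CV_8U.
```

View pics/cw17b.png

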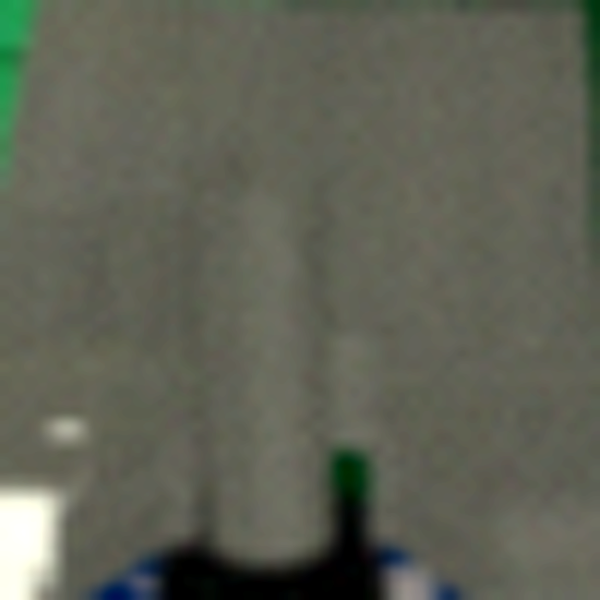

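The close view settles it. In w17 the slot floor edge is at row 192.7 (predicted 192.9). The top edge of the axle end is at row 180.5 (predicted 181.5 seated, about 184 if 5 mm high). So the axle is on the slot floor, and the scene camera reading was a calibration bias. Robot is clear, so I'm handing in.

```bash
python3 - <<'E'
from h import *
o=sensors.get_obs();print(o['time_s'],o['tool_pos'],o['force']);print(ticket.sign_off())
E
```

```text
27.0 [0.60225799 0.01348805 0.26053638] [-0.30488416 -0.13668092 -0.47033782]
the job is handed in; nothing more can be done
None
```

The job is handed in at 27.0 s of the 64 s allowed. The wheel is seated in the stand, and the clamp was locked on the disc and then released with the red lever.

**What I did**
- **Wheel:** I gripped it at its rim point, lifted it off the rack, and lowered it into the slots until the vertical force went from −5 N to +6 N. Then I let go gently.
- **Locking:** I pushed the handle with closed fingers. The force peaked at about 6 N, then fell to zero as the clamp snapped over centre. The clamp stayed locked after I backed away.
- **Release:** I pushed the red tab towards −x and the clamp sprang open by itself.

**Last checks**
- **Clamp and surroundings:** The final pictures show the clamp fully open and the disc between its jaws. The arm is clear, with about zero force on it. The bottle, beaker and wrench look untouched in those pictures.
- **Axle height at the +x end:** The scene camera put this end 5–8 mm too high. A close wrist-camera view disagreed, showing it on the slot floor to within about 2 mm. I trusted the close view because it also matched the gripper height at seating.
- **Axle skew:** The axle lies about 1.4° askew, roughly what the slots' side play allows.
- **Not checked closely:** I did not look separately into the −x slot. I judged that end from the average axle height at seating and the top view.

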